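# Contact-test a row of chokes

## Robot

A 6-joint arm with a two-finger parallel gripper is mounted at the origin on the work surface. World frame = base frame: x ahead of the robot, y to its left, z up, the work surface at z = 0. Lengths are in m, angles in rad, forces in N, time in s.
With the tool pointing down it reaches from about 0.375 to 0.9 m from the base axis. Payload 3.1 kg.
Tool frame: the origin (TCP) lies at the very end of the fingers, on their centre line; the grasp point (between the pads) lies 19 mm behind it; z points along the fingers, y is the line along which they close (so a half turn about z gives the same grasp; the last joint's range is limited). The gripper opens to 85 mm and grips with 20 to 120 N. Pads are 22 mm wide; open, the fingers measure 114 mm over their backs; the gripper's body (76 mm by 85 mm) begins 54 mm behind the grasp point. The pads swing forward as they close: fully open they stand 13 mm farther back than shut.
Start: joints at [1.058, 0.527, 1.433, -0, 1.181, -0.178], TCP at [0.205, 0.59, 0.231] pointing down, gripper open.
Joint ranges: [-3.08, 3.08], [-0.75, 2.2], [0.22, 2.44], [-1.43, 4.57], [0, 2.65], [-2.85, 2.85]. Speed limits (rad/s): [2.79, 2.79, 3.14, 3.14, 3.14, 3.14].

## Interface

Orientations are given as a rotation vector (axis times angle).
In Python, from bench import read_state, read_camera, arm gives the robot as it stands. The module is installed in compiled form; this text tells all that it offers.
- The arm moves only by the shell command python3 -m crank 'ROWS' [OPENING] [FORCE]. ROWS is JSON, a list of rows, each a list of 2 entries, a list of its own where there are three numbers: the shift along the tool's x, y, z in mm, then the turn about the tool's z in rad. A call has 1 to 20 rows; each row shifts and turns the commanded pose from where the row before left it, along the tool's axes as they then stand; what a row does not reach is not made up. A row lasts 1/12 s, in which the tool goes at most 41.7 mm and 7.16 degrees, less where a joint would pass 70% of its speed; a pose out of reach is approached as far as the arm can. A call is refused whole if a number of a shift passes 41.7 or a number of a turn 0.125, either way. A call with a gripper value outside its range is refused whole. OPENING is the finger opening in mm, from 0 to 85.4, set as the call begins (- or left out, the last holds). The fingers move at their own pace and stop on an object; FORCE is the grip in N (left out, the last holds). Time passes only in rows, so rows that do not move let the fingers close. It gives the time, the measured TCP pose, the force, the opening and the grip force at its end, in the units of the state.
- read_state(): the state, without advancing time (a new reading comes with each control period).
- read_camera(name): name is "side" or "top"; returns a dict with "pixels" (400x640x3 uint8, red, green, blue), "K" (3x3 intrinsics, pixels), "R" (3x3) and "t" (3): a world point X has camera coordinates R X + t. Camera axes: x right, y down, z forward; pixel columns grow to the right and rows downward; lengths in m; the calibration is good to about 2 mm. A picture is of the moment at which its call begins. There is no depth.
- arm.close_job(): hands the job in; it is judged then, once.
The state is a dict: "clock": time; "joints": joint angles; "dq": joint speeds; "effort": joint torques, N m; "tcp_pos": TCP position; "ee_rot": TCP orientation; "contact_force": force on the tool from outside, world axes, zero at the start; "wrist_torque": the same for the moment, N m; "grip_width": finger opening in m; "grasp_force": force on a finger pad.
Only numpy, scipy, OpenCV 4.12 (cv2) and the standard library are available. Lean on these libraries where they do the work, as an engineer would, in place of code of your own. Each camera call takes 0.05 s, during which the arm holds its last target. There are 200 camera calls.

## Task

Test the chokes on the board. Gently lift the tester's clear cover fully back; then take each choke in turn, starting with the one nearest the robot and working away along the row, lay it in the tester's channel with its terminals towards the brass contacts, hold it firmly and steadily against the stop, the sprung contacts pushed right in, for a good three seconds, and stand it right way up on the empty board on the other side. When all of them are there, lower the cover gently until it is fully closed, leaving the other things on the bench where they are.

Things in the scene. Friction and masses are not known exactly. Their poses are not given: they have to be found in the camera images.
- tester: Contact tester, a fixed grey and aluminium fixture 240 mm long (its x) and 200 mm wide (y). Origin: centre of its underside on the bench; x points from its open loading end (nearer the robot) to its stop end. Its flat top plate is 30 mm above the bench. Two upright cheeks 8 mm thick stand on the plate at y = +-94 mm, x -85 to +115 mm, tops 80 mm above the bench.
- channel (a point): Point on the tester's top plate at tester x -25 mm, y 0, 30 mm above the bench: middle of the 40 mm wide channel (y -20 to +20 mm) in which a choke lies lengthwise, between two low steel guide rails 6 mm high and 12 mm wide that run from x -100 to +45 mm. A choke centred here is clear of the plunger by about 21 mm.
- stop: The tester's fixed steel stop block, 45 mm long, 100 mm wide, across the end of the channel. The body's origin coincides with the tester's origin; the flat stop face, looking towards the loading end, is at tester x = +50 mm, and the block's top is 80 mm above the bench.
- stop_face (a point): Middle of the stop face: tester x +50 mm, y 0, 52 mm above the bench; this is where the middle of a choke's terminal face comes when the choke is home.
- plunger (a joint): Sprung contact plunger, in m: two 9 mm brass pins, 18 mm apart, moving as one, that stick out 14 mm from the stop face towards the loading end. 0 at rest (fully out), 0.014 when flush with the stop face. The spring gives about 3 N at rest, 8 N when flush, and pushes a choke back when let go; pushing a choke with 12 to 20 N holds it firmly against the stop.
- cover (a joint): Clear hinged cover, in rad: 0 closed (level, resting on its stop on the cheeks), 1.75 fully open (leaning slightly back against its open stop, over the stop end). 165 mm long, 200 mm wide. Stiff hinge: it stays where left above about 1 rad; below that it drops if let go, and bangs if let go more than 5 mm (at the bar) above closed. 3 to 4 N at the bar lifts it.
- cover_bar (a point): Middle of the cover's round pull bar: 12 mm thick, 100 mm long along the tester's y, on two 10 mm arms at its ends; bar centre 45 mm from the cover's frame and 210 mm from the hinge line. Cover closed: tester x -105 mm, 88 mm above the bench, free above and below.
- cover_hinge (a point): Middle of the cover's hinge line (along the tester's y): tester x +105 mm, 88 mm above the bench. The bar swings up and over about it towards tester +x.
- board_a: Thin white board fixed on the bench, 370 x 140 x 4 mm, on which the chokes stand in a row at the start. Origin: centre of its underside; x along its length, roughly away from the robot. It may be on the robot's left or right.
- board_b: The same white board on the other side of the tester, empty at the start. Origin: centre of its underside; x along its length; its top is 4 mm above the bench.
- tape_roll: Bystander: roll of yellow tape lying flat, 96 mm across, 25 mm high.
- pen_cup: Bystander: grey pen cup with pens, 72 mm across, 95 mm high (pens reach 140 mm).
- choke1: Choke 1 of a row of up to three (1 stood nearest the robot, then 2, 3, about 130 mm apart along board_a; any may be absent): dark ferrite core, yellow winding in its middle, a block 80 mm long (x), 34 mm wide (y), 40 mm high, 0.2 to 0.4 kg. Origin: centre of its underside. Gripped across its width. At the start its x points roughly along board_a's +y.
- choke1_term (a point): Middle of choke 1's terminal face, the end of it at its own +x (40 mm from the origin), 22 mm above its underside: a black block across the end with two brass contact strips. The other end is plain ferrite.
- choke2: Choke 2 of a row of up to three (1 stood nearest the robot, then 2, 3, about 130 mm apart along board_a; any may be absent): dark ferrite core, yellow winding in its middle, a block 80 mm long (x), 34 mm wide (y), 40 mm high, 0.2 to 0.4 kg. Origin: centre of its underside. Gripped across its width. At the start its x points roughly along board_a's +y.
- choke2_term (a point): Middle of choke 2's terminal face, the end of it at its own +x (40 mm from the origin), 22 mm above its underside: a black block across the end with two brass contact strips. The other end is plain ferrite.
- choke3: Choke 3 of a row of up to three (1 stood nearest the robot, then 2, 3, about 130 mm apart along board_a; any may be absent): dark ferrite core, yellow winding in its middle, a block 80 mm long (x), 34 mm wide (y), 40 mm high, 0.2 to 0.4 kg. Origin: centre of its underside. Gripped across its width. At the start its x points roughly along board_a's +y.
- choke3_term (a point): Middle of choke 3's terminal face, the end of it at its own +x (40 mm from the origin), 22 mm above its underside: a black block across the end with two brass contact strips. The other end is plain ferrite.
Not all that is in view belongs to the job. Leave any blue or green look-alike of the choke1 alone.

How it is judged:
On the way, in this order (a step that is already met when the one before it is completed fails the run):
1. the cover is lifted fully open (value of joint cover above 1.65 rad), for 0.2 s.
2. choke 1 is held still against the stop, its terminal face flat on the stop face, so that it pushes the plunger flush (distance between choke1_term and stop_face below 0.006 m and contact force between choke1 and stop above 0.5 N and linear speed of choke1 below 0.015 m/s), for 2.5 s.
3. choke 2 is held still against the stop, its terminal face flat on the stop face, so that it pushes the plunger flush (distance between choke2_term and stop_face below 0.006 m and contact force between choke2 and stop above 0.5 N and linear speed of choke2 below 0.015 m/s), for 2.5 s.
4. choke 3 is held still against the stop, its terminal face flat on the stop face, so that it pushes the plunger flush (distance between choke3_term and stop_face below 0.006 m and contact force between choke3 and stop above 0.5 N and linear speed of choke3 below 0.015 m/s), for 2.5 s.
At the end, for the whole second after the job is handed in: The cover is closed (under 0.03 rad), the plunger is free (under 3 mm in), and every choke stands upright (within 0.12 rad) and still on board_b, its centre over the board (value of joint cover below 0.03 rad and value of joint plunger below 0.003 m and x of choke1 in the frame of board_b between -0.185 and 0.185 m and y of choke1 in the frame of board_b between -0.07 and 0.07 m and z of choke1 in the frame of board_b between 0 and 0.012 m and angle between each of choke1, choke2, choke3's own z axis and vertical below 0.12 rad and linear speed of each of choke1, choke2, choke3 below 0.02 m/s and x of choke2 in the frame of board_b between -0.185 and 0.185 m and y of choke2 in the frame of board_b between -0.07 and 0.07 m and z of choke2 in the frame of board_b between 0 and 0.012 m and x of choke3 in the frame of board_b between -0.185 and 0.185 m and y of choke3 in the frame of board_b between -0.07 and 0.07 m and z of choke3 in the frame of board_b between 0 and 0.012 m); the robot touches nothing.
It fails at once if the cover is let bang shut or slammed (over 1.6 rad/s near closed) (value of joint cover below 0.15 rad and velocity of joint cover below -1.6 rad/s).
It fails at once if the cover is thrown against its open stop (over 1.6 rad/s) (value of joint cover above 1.55 rad and velocity of joint cover above 1.6 rad/s).
It fails at once if the tape roll is moved more than 3 cm (distance of tape_roll from where it was at the start of the episode above 0.03 m).
It fails at once if the cup is moved more than 3 cm (distance of pen_cup from where it was at the start of the episode above 0.03 m).
Of choke1, choke2, choke3 only 2 to 3 are there at a start; the rules pass over those that are not, and their reading is None.
At some moment in a run one of choke1, choke2, choke3 may be knocked a few centimetres aside while the robot is not near it.
It also fails if it takes over 210 s, if anything falls off the work surface, if the arm or the gripper's body presses on something with over 40 N, if the wrist force passes 120 N, or if a joint passes its speed limit or range.

## Working session

There is one attempt and no reset: what is moved stays moved. The work goes in short steps, Python scripts to look and compute and a shell command to move; the robot and the scene stay as the last step left them, time stands still between calls to the robot, and variables do not carry over. Pictures are saved under pics/ and viewed, at most 15 in all, crops included, and the job is handed in when it is done.

```bash
mkdir -p pics
python3 - <<'E'
from bench import read_state, read_camera
import cv2,numpy as np
s=read_state();print({k:np.round(v,3).tolist() for k,v in s.items()})
for n in("top","side"):
    c=read_camera(n);cv2.imwrite(f"pics/{n}0.png",c["pixels"][:,:,::-1]);print(n,np.round(c["K"],1).tolist(),np.round(c["R"],4).tolist(),np.round(c["t"],4).tolist())
E
```

```text
{'clock': 0.0, 'joints': [1.059, 0.528, 1.434, 0.0, 1.181, -0.178], 'dq': [0.0, 0.002, 0.002, 0.0, -0.001, -0.0], 'effort': [-0.002, -44.235, -17.802, -0.0, 0.009, 0.0], 'tcp_pos': [0.204, 0.59, 0.23], 'ee_rot': [-0.522, -3.097, 0.003], 'contact_force': [-0.904, -0.918, -0.472], 'wrist_torque': [-0.022, 0.009, -0.019], 'grasp_force': 0.0, 'grip_width': 0.086}
top [[419.0, 0.0, 318.8], [0.0, 419.0, 195.7], [0.0, 0.0, 1.0]] [[-0.0161, -0.9996, 0.0232], [-0.9925, 0.0132, -0.1219], [0.1215, -0.0249, -0.9923]] [0.0514, 0.5024, 1.125]
side [[417.2, 0.0, 323.1], [0.0, 417.2, 195.9], [0.0, 0.0, 1.0]] [[-0.9973, -0.0722, 0.0168], [-0.0624, 0.6947, -0.7166], [0.04, -0.7157, -0.6973]] [0.5229, 0.0476, 1.1167]
```

View pics/top0.png

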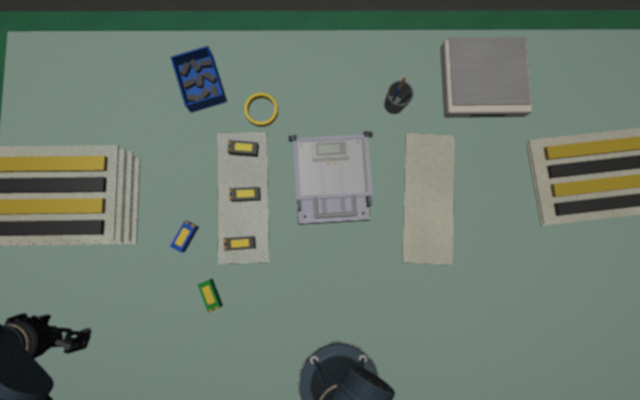

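View pics/side0.png

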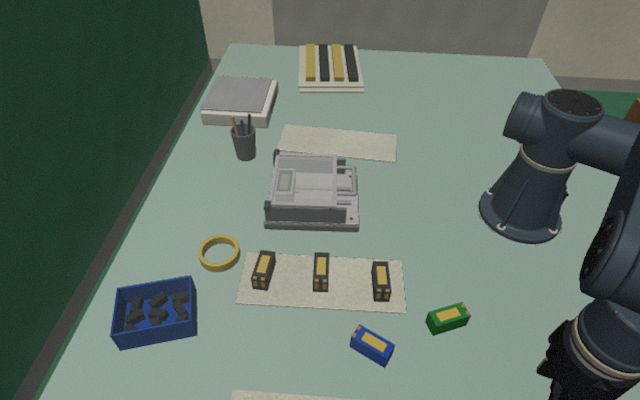

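The top view shows three dark chokes with yellow windings, at (240,243), (245,194) and (243,148), on the left board. The tester is at (333,178), the empty board at (429,198), the tape at (261,109) and the cup at (398,96). The brass terminals face the side camera, towards +y.

What could be taken for choke 1: dark/yellow at (240,243), blue at (184,236), green at (209,295). I choose (240,243).

```bash
cat > h.py <<'E'
from bench import read_state, read_camera
import cv2,numpy as np
from scipy.spatial.transform import Rotation as Ro
def ray(c,px,z):
    px=np.asarray(px,float).reshape(-1,2)
    d=(np.linalg.inv(c["K"])@np.c_[px,np.ones(len(px))].T).T@c["R"]
    o=-np.asarray(c["R"]).T@c["t"]
    return o+d*((z-o[2])/d[:,2])[:,None]
def proj(c,X):
    p=(np.asarray(X).reshape(-1,3)@np.asarray(c["R"]).T+c["t"])@np.asarray(c["K"]).T
    return p[:,:2]/p[:,2:]
def yellow(c,lo=(18,110,100),hi=(34,255,255),amin=40):
    h=cv2.cvtColor(c["pixels"],cv2.COLOR_RGB2HSV);m=cv2.inRange(h,lo,hi)
    return [k for k in cv2.findContours(m,cv2.RETR_EXTERNAL,cv2.CHAIN_APPROX_NONE)[0] if cv2.contourArea(k)>amin]
def rect(c,k,z):
    w=ray(c,k[:,0,:],z)[:,:2]; (cx,cy),(a,b),t=cv2.minAreaRect((w*1000).astype(np.float32))
    if b>a:a,b,t=b,a,t+90
    return round(cx,1),round(cy,1),round(a),round(b),round(t,1)
def st():
    s=read_state();R=Ro.from_rotvec(s["ee_rot"]).as_matrix()
    print("clk %.2f"%s["clock"],"tcp",np.round(np.array(s["tcp_pos"])*1000,1),"toolx",np.round(R[:,0],3),"tooly",np.round(R[:,1],3),"z",np.round(R[:,2],3),"F",np.round(s["contact_force"],1),"w %.1f g %.1f"%(s["grip_width"]*1000,s["grasp_force"]),"j",np.round(s["joints"],2));return s,R
E
python3 - <<'E'
from h import *
c=read_camera("top");im=c["pixels"]
for k in yellow(c): print(cv2.boundingRect(k),rect(c,k,0.044))
cv2.imwrite("pics/t1.png",cv2.resize(im[125:275,195:465,::-1],None,fx=2.9,fy=2.9,interpolation=cv2.INTER_CUBIC))
cs=read_camera("side")
cv2.imwrite("pics/s1.png",cv2.resize(cs["pixels"][140:320,230:420,::-1],None,fx=3.3,fy=3.3,interpolation=cv2.INTER_CUBIC))
for k in yellow(cs,amin=30): print(cv2.boundingRect(k),rect(cs,k,0.044))
h=cv2.cvtColor(im,cv2.COLOR_RGB2HSV);print(h[200,230],h[200,430],h[250,350],h[210,330])
E
```

```text
(202, 285, 13, 20) (243.1, 340.5, 48, 20, 22.7)
(230, 239, 20, 9) (376.9, 258.6, 51, 21, 89.1)
(176, 229, 13, 17) (396.0, 412.9, 45, 16, 151.8)
(0, 199, 103, 15) (483.3, 761.8, 270, 38, 89.2)
(236, 189, 19, 9) (511.2, 244.7, 49, 21, 93.1)
(554, 175, 86, 21) (521.4, -729.1, 246, 34, 95.7)
(0, 156, 105, 16) (599.1, 766.0, 279, 39, 90.0)
(234, 143, 19, 8) (640.7, 250.8, 49, 20, 89.4)
(547, 137, 93, 22) (628.1, -730.0, 269, 35, 95.7)
(244, 93, 34, 32) (748.6, 202.8, 92, 89, 89.6)
(362, 332, 25, 20) (397.1, 416.4, 47, 18, 151.8)
(436, 307, 25, 14) (245.2, 344.5, 48, 20, 21.7)
(376, 266, 11, 19) (378.3, 260.2, 48, 20, 93.6)
(316, 257, 10, 18) (513.0, 246.0, 47, 20, 94.0)
(257, 255, 13, 18) (641.3, 251.3, 48, 20, 85.4)
(198, 235, 41, 37) (751.9, 224.4, 96, 92, 51.2)
(332, 44, 12, 34) (525.4, -748.8, 280, 34, 95.7)
(306, 44, 9, 34) (630.2, -737.6, 279, 31, 95.8)
[ 30  16 109] [ 27  30 153] [ 72  35 133] [128  13 152]
```

View pics/t1.png

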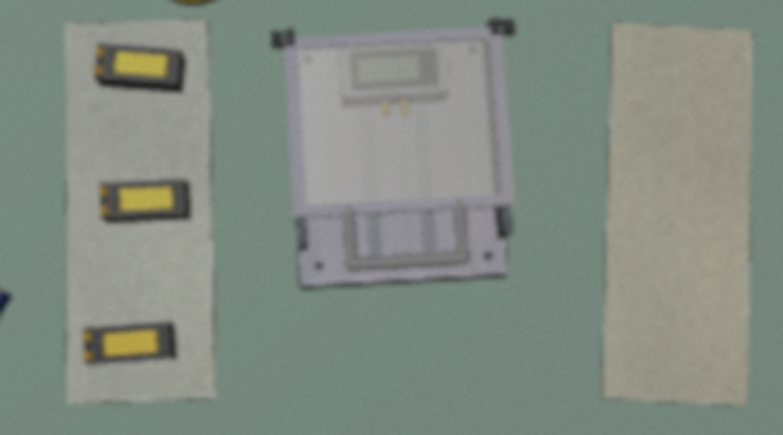

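View pics/s1.png

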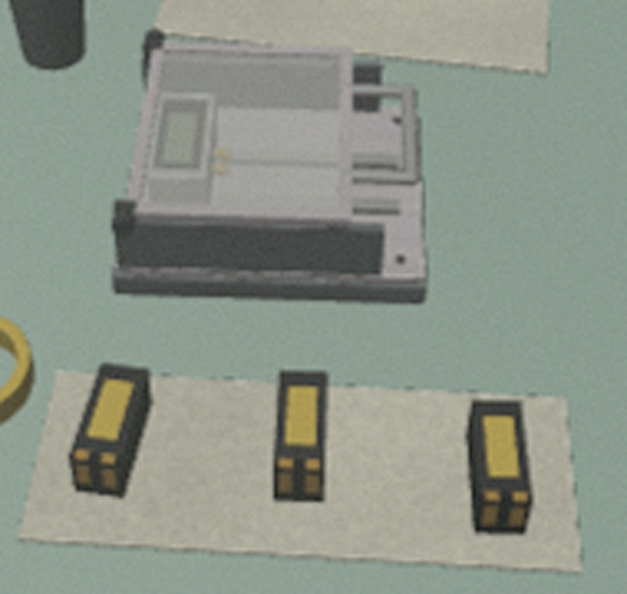

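Close crops confirm it: three chokes with brass terminals on their left (+y) ends, pixels as listed, and the cover closed with its bar at crop (407,262). Next I work out the tester and board poses.

Run:
```python
from h import *
c=read_camera("top");s=read_camera("side")
T=lambda x,y:np.array([195+x/2.9-.3,125+y/2.9-.3]);S=lambda x,y:np.array([230+x/3.3-.35,140+y/3.3-.35])
def tri(p,q):
    A=[]
    for cam,u in((c,p),(s,q)):
        P=np.array(cam["K"])@np.c_[cam["R"],cam["t"]]
        A.append((P,np.array(u).reshape(2,1)))
    X=cv2.triangulatePoints(A[0][0],A[1][0],A[0][1],A[1][1])[:,0];return X[:3]/X[3]
pr=lambda n,v:print(n,np.round(np.asarray(v)*1000,1).tolist())
for n,p in dict(sL=(318,266),sR=(487,256),fL=(302,284),fR=(507,273)).items(): pr(n,ray(c,[T(*p)],.03)[0])
for n,p in dict(barL=(350,266),barR=(466,259)).items(): pr(n,ray(c,[T(*p)],.088)[0])
for n,p in dict(hL=(284,38),hR=(503,26)).items(): pr(n,ray(c,[T(*p)],.088)[0])
pr("screwL side",ray(s,[S(401,260)],.03)[0]);pr("screwR side",ray(s,[S(397,120)],.03)[0])
pr("bar side near/far",ray(s,[S(408,178),S(408,90)],.088))
pr("pins tri",tri(T(395,108),S(222,161)))
pr("bar tri",tri(T(407,264),S(408,135)))
for n,p in dict(b1=(612,24),b2=(752,31),b3=(747,404),b4=(604,396)).items(): pr(n,ray(c,[T(*p)],.004)[0])
for n,p in dict(a1=(65,22),a2=(208,20),a3=(214,399),a4=(67,403)).items(): pr(n,ray(c,[T(*p)],.004)[0])
```

```text
sL [446.6, 84.5, 30.0]
sR [453.8, -75.7, 30.0]
fL [429.9, 99.8, 30.0]
fR [437.4, -94.3, 30.0]
barL [442.0, 55.2, 88.0]
barR [446.8, -49.2, 88.0]
hL [652.2, 112.6, 88.0]
hR [661.5, -89.2, 88.0]
screwL side [447.8, 84.7, 30.0]
screwR side [455.0, -76.7, 30.0]
bar side near/far [[446.9, 54.4, 88.0], [449.0, -47.9, 88.0]]
pins tri [593.4, 10.0, 51.5]
bar tri [445.5, 3.6, 85.3]
b1 [685.6, -210.6, 4.0]
b2 [677.0, -350.6, 4.0]
b3 [309.9, -325.3, 4.0]
b4 [319.8, -187.7, 4.0]
a1 [692.8, 331.0, 4.0]
a2 [693.5, 190.5, 4.0]
a3 [323.3, 185.2, 4.0]
a4 [321.9, 324.2, 4.0]
```

```bash
python3 -m crank '[[[0,0,0],0.12],[[0,0,0],0.12],[[0,0,0],0.12],[[0,0,0],0.12],[[0,0,0],0.12],[[0,0,0],0.12],[[0,0,0],0.12],[[0,0,0],0.12],[[0,0,0],0.12],[[0,0,0],0.114],[[0,0,0],0]]' 36 30
cat >> h.py <<'E'
def to(x,y,z):
    s,R=st();d=np.array([x,y,z])-np.array(s["tcp_pos"])*1000;print("shift",np.round(R.T@d,1))
E
python3 -c "
from h import *
to(446,3.4,230)"
```

```text
clock: 1.22
tcp_pos: [0.2047, 0.5904, 0.2312]
ee_rot: [2.175, 2.267, -0.0]
contact_force: [-0.3, -0.2, 0.1]
grip_width: 0.0361
grasp_force: 0.0
clk 1.22 tcp [204.7 590.4 231.2] toolx [-0.041  0.999 -0.   ] tooly [ 0.999  0.041 -0.   ] z [-0. -0. -1.] F [-0.3 -0.2  0.1] w 36.1 g 0.0 j [ 1.06  0.53  1.43 -0.    1.18  1.02]
shift [-596.5  217.     1.3]
```

```bash
python3 -m crank '[[[-33,12,0],0],[[-33,12,0],0],[[-33,12,0],0],[[-33,12,0],0],[[-33,12,0],0],[[-33,12,0],0],[[-33,12,0],0],[[-33,12,0],0],[[-33,12,0],0],[[-33,12,0],0],[[-33,12,0],0],[[-33,12,0],0],[[-33,12,0],0],[[-33,12,0],0],[[-33,12,0],0],[[-33,12,0],0],[[-33,12,0],0],[[-33,12,0],0]]'
python3 -c "
from h import *
to(446,3.4,69)"
```

```text
clock: 2.72
tcp_pos: [0.4465, 0.0045, 0.2316]
ee_rot: [2.17, 2.271, 0.001]
contact_force: [0.9, 0.0, 0.3]
grip_width: 0.0359
grasp_force: 0.0
clk 2.72 tcp [446.5   4.5 231.6] toolx [-0.046  0.999 -0.   ] tooly [0.999 0.046 0.001] z [ 0.001 -0.    -1.   ] F [0.9 0.  0.3] w 35.9 g 0.0 j [-0.24  0.29  1.86  0.    0.99 -0.29]
shift [ -1.1  -0.7 162.6]
```

```bash
python3 -m crank '[[[0,0,22],0],[[0,0,22],0],[[0,0,22],0],[[0,0,22],0],[[0,0,22],0],[[0,0,22],0],[[0,0,15],0],[[0,0,10],0],[[0,0,5],0],[[0,0,0],0],[[0,0,0],0]]'
python3 -m crank '[[[0,0,0],0],[[0,0,0],0],[[0,0,0],0],[[0,0,0],0],[[0,0,0],0],[[0,0,0],0],[[0,0,0],0],[[0,0,0],0],[[0,0,0],0],[[0,0,0],0]]' 0 30
python3 - <<'E'
from h import *
st()
c=read_camera("side");cv2.imwrite("pics/s2.png",cv2.resize(c["pixels"][100:300,200:460,::-1],None,fx=2.5,fy=2.5,interpolation=cv2.INTER_CUBIC))
E
```

```text
clock: 3.63
tcp_pos: [0.4464, 0.0063, 0.0695]
ee_rot: [2.172, 2.27, 0.0]
contact_force: [-0.1, 0.6, 0.1]
grip_width: 0.0359
grasp_force: 0.0
clock: 4.47
tcp_pos: [0.4457, 0.0062, 0.0701]
ee_rot: [2.172, 2.269, -0.0]
contact_force: [-3.1, -1.4, 6.8]
grip_width: 0.0108
grasp_force: 29.5
clk 4.47 tcp [445.7   6.2  70.1] toolx [-0.044  0.999 -0.   ] tooly [ 0.999  0.044 -0.   ] z [-0. -0. -1.] F [-3.1 -1.4  6.8] w 10.8 g 29.5 j [-0.24  0.59  2.01 -0.    0.54 -0.28]
```

View pics/s2.png

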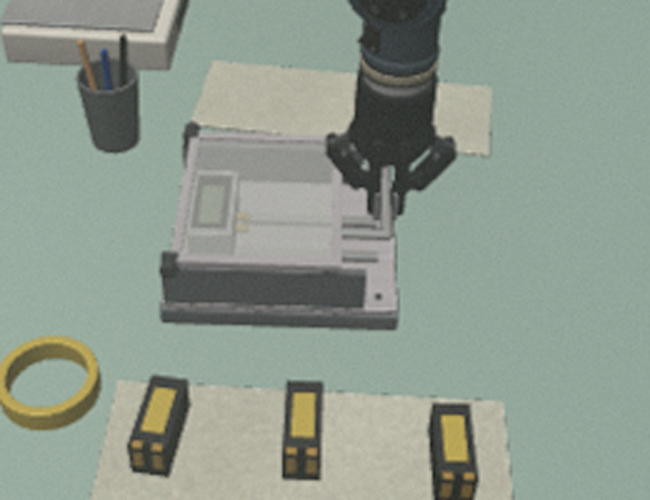

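The bar is between the fingertips at crop (385,205) and firmly gripped. I'll print the arc increments.

```bash
python3 -c "
import numpy as np
t=np.r_[0,.02,np.arange(.06,1.63,.06),1.65,1.68,1.70,1.715,1.72];print(len(t)-1)
d=np.round(np.c_[210*(1-np.cos(t)),-210*np.sin(t)],1);print(np.round(np.diff(d,axis=0),1).tolist())"
```

```text
33
[[0.0, -4.2], [0.4, -8.4], [1.1, -12.5], [1.9, -12.5], [2.6, -12.3], [3.4, -12.2], [4.1, -11.9], [4.8, -11.6], [5.4, -11.4], [6.2, -11.0], [6.8, -10.6], [7.4, -10.2], [8.0, -9.7], [8.6, -9.2], [9.1, -8.7], [9.7, -8.1], [10.1, -7.5], [10.5, -6.9], [10.9, -6.3], [11.3, -5.6], [11.6, -4.9], [11.9, -4.2], [12.1, -3.5], [12.3, -2.8], [12.4, -2.0], [12.5, -1.3], [12.6, -0.5], [12.6, 0.3], [6.3, 0.4], [6.3, 0.6], [4.2, 0.5], [3.1, 0.4], [1.0, 0.1]]
```

```bash
python3 -m crank '[[[0,0,-4.2],0],[[0,0.4,-8.4],0],[[0,1.1,-12.5],0],[[0,1.9,-12.5],0],[[0,2.6,-12.3],0],[[0,3.4,-12.2],0],[[0,4.1,-11.9],0],[[0,4.8,-11.6],0],[[0,5.4,-11.4],0],[[0,6.2,-11],0],[[0,6.8,-10.6],0],[[0,7.4,-10.2],0],[[0,0,0],0]]'
```

```text
clock: 5.6
tcp_pos: [0.4877, 0.0081, 0.1998]
ee_rot: [-2.169, -2.268, 0.007]
contact_force: [-6.9, -2.1, 4.0]
grip_width: 0.0108
grasp_force: 29.8
```

```bash
python3 -m crank '[[[0,8,-9.7],0],[[0,8.6,-9.2],0],[[0,9.1,-8.7],0],[[0,9.7,-8.1],0],[[0,10.1,-7.5],0],[[0,10.5,-6.9],0],[[0,10.9,-6.3],0],[[0,11.3,-5.6],0],[[0,11.6,-4.9],0],[[0,11.9,-4.2],0],[[0,12.1,-3.5],0],[[0,0,0],0]]'; python3 -m crank '[[[0,12.3,-2.8],0],[[0,12.4,-2],0],[[0,12.5,-1.3],0],[[0,12.6,-0.5],0],[[0,12.6,0.3],0],[[0,6.3,0.4],0],[[0,6.3,0.6],0],[[0,4.2,0.5],0],[[0,3.1,0.4],0],[[0,1,0.1],0],[[0,0,0],0],[[0,0,0],0],[[0,0,0],0]]'
python3 - <<'E'
from h import *
st()
c=read_camera("side");cv2.imwrite("pics/s3.png",c["pixels"][40:300,160:460,::-1])
E
```

```text
clock: 6.6
tcp_pos: [0.6056, 0.0135, 0.2764]
ee_rot: [2.171, 2.267, 0.005]
contact_force: [-2.8, 0.7, 10.3]
grip_width: 0.0108
grasp_force: 32.3
clock: 7.68
tcp_pos: [0.6877, 0.0171, 0.2781]
ee_rot: [2.172, 2.268, 0.003]
contact_force: [0.7, 1.4, 5.3]
grip_width: 0.0107
grasp_force: 33.1
clk 7.68 tcp [687.7  17.1 278.1] toolx [-0.043  0.999  0.001] tooly [0.999 0.043 0.003] z [ 0.003  0.001 -1.   ] F [0.7 1.4 5.3] w 10.7 g 33.1 j [-0.14  0.57  1.21  0.    1.36 -0.18]
```

View pics/s3.png

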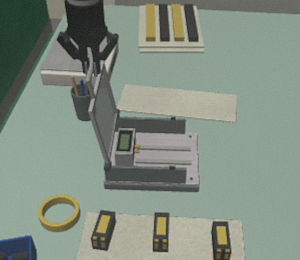

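The cover is standing open at crop (103,100) and the bar has travelled 242 mm, about 1.72 rad. I'll release, rise and move over choke 1.

```bash
python3 -m crank '[[[0,0,0],0],[[0,0,0],0],[[0,0,0],0],[[0,0,0],0],[[0,0,0],0],[[0,0,0],0],[[0,0,-10],0],[[0,0,-20],0],[[0,0,-20],0],[[0,0,0],0]]' 30; python3 -m crank '[[[17,-20,0],0],[[17,-20,0],0],[[17,-20,0],0],[[17,-20,0],0],[[17,-20,0],0],[[17,-20,0],0],[[17,-20,0],0],[[17,-20,0],0],[[17,-20,0],0],[[17,-20,0],0],[[17,-20,0],0],[[17,-20,0],0],[[17,-20,0],0],[[17,-20,0],0],[[17,-19,0],0],[[0,0,0],0]]' 60
python3 - <<'E'
from h import *
to(378,259.5,15)
c=read_camera("side");cv2.imwrite("pics/s4.png",c["pixels"][40:300,160:460,::-1])
for k in yellow(c,amin=30): print(cv2.boundingRect(k),rect(c,k,0.044))
E
```

```text
clock: 8.57
tcp_pos: [0.6895, 0.0164, 0.3328]
ee_rot: [2.167, 2.263, 0.009]
contact_force: [0.7, -0.5, 0.5]
grip_width: 0.0299
grasp_force: 0.0
clock: 9.9
tcp_pos: [0.3733, 0.2603, 0.3271]
ee_rot: [-2.167, -2.271, 0.002]
contact_force: [0.4, 0.2, 0.5]
grip_width: 0.0599
grasp_force: 0.0
clk 9.90 tcp [373.3 260.3 327.1] toolx [-0.047  0.999  0.001] tooly [ 0.999  0.047 -0.003] z [-0.003  0.001 -1.   ] F [0.4 0.2 0.5] w 59.9 g 0.0 j [0.36 0.18 1.71 0.   1.26 0.31]
shift [ -1.4   5.5 312.1]
(362, 332, 25, 20) (397.1, 416.4, 47, 18, 151.8)
(436, 307, 25, 14) (245.2, 344.5, 48, 20, 21.7)
(377, 266, 10, 19) (378.2, 260.2, 48, 20, 93.3)
(316, 257, 10, 18) (513.0, 246.1, 47, 20, 94.0)
(257, 255, 13, 18) (641.0, 251.7, 48, 19, 85.4)
(198, 235, 41, 36) (750.6, 222.4, 92, 91, 126.4)
(332, 44, 12, 34) (525.4, -748.8, 280, 34, 95.6)
(306, 44, 9, 35) (629.7, -733.9, 286, 32, 95.8)
```

View pics/s4.png

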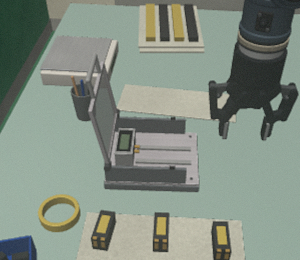

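The cover stays open at crop (103,95). Now descend on choke 1 and grip it.

```bash
python3 -m crank '[[[-1,5,25],0],[[0,0,25],0],[[0,0,25],0],[[0,0,25],0],[[0,0,25],0],[[0,0,25],0],[[0,0,25],0],[[0,0,25],0],[[0,0,25],0],[[0,0,25],0],[[0,0,25],0],[[0,0,20],0],[[0,0,12],0],[[0,0,5],0],[[0,0,0],0],[[0,0,0],0]]' 60; python3 -m crank '[[[0,0,0],0],[[0,0,0],0],[[0,0,0],0],[[0,0,0],0],[[0,0,0],0],[[0,0,0],0],[[0,0,0],0],[[0,0,0],0]]' 0 70;  python3 -m crank '[[[0,0,-10],0],[[0,0,-25],0],[[0,0,-30],0],[[0,0,-30],0],[[0,0,-30],0],[[0,0,0],0]]'
python3 - <<'E'
from h import *
st()
for n in("top","side"):
  c=read_camera(n)
  for k in yellow(c,amin=30): print(n,cv2.boundingRect(k),rect(c,k,0.044 if 1 else 0))
cv2.imwrite("pics/s5.png",c["pixels"][60:320,240:500,::-1])
E
```

```text
clock: 11.28
tcp_pos: [0.3833, 0.2577, 0.0151]
ee_rot: [2.173, 2.268, 0.001]
contact_force: [0.1, 0.4, -0.0]
grip_width: 0.0601
grasp_force: 0.0
clock: 11.95
tcp_pos: [0.382, 0.2577, 0.0161]
ee_rot: [2.173, 2.269, 0.0]
contact_force: [-1.3, -0.7, 6.3]
grip_width: 0.0332
grasp_force: 71.2
clock: 12.45
tcp_pos: [0.3856, 0.2592, 0.1453]
ee_rot: [2.169, 2.265, 0.017]
contact_force: [1.1, 0.5, -3.4]
grip_width: 0.0329
grasp_force: 70.8
clk 12.45 tcp [385.6 259.2 145.3] toolx [-0.044  0.999  0.004] tooly [0.999 0.043 0.011] z [ 0.011  0.004 -1.   ] F [ 1.1  0.5 -3.4] w 32.9 g 70.8 j [ 0.35  0.45  1.92 -0.    0.76  0.31]
top (0, 199, 103, 15) (483.3, 761.6, 271, 38, 89.2)
top (236, 189, 19, 9) (511.5, 244.7, 49, 20, 93.1)
top (553, 175, 87, 21) (521.4, -728.6, 247, 34, 95.7)
top (0, 156, 105, 16) (599.1, 765.9, 279, 39, 90.0)
top (234, 143, 19, 8) (640.7, 250.8, 49, 20, 89.4)
top (547, 137, 93, 22) (628.0, -729.4, 270, 35, 95.7)
top (244, 93, 34, 32) (748.6, 202.9, 92, 89, 89.6)
side (362, 332, 25, 20) (397.1, 416.4, 47, 18, 151.8)
side (436, 307, 25, 14) (245.2, 344.5, 48, 20, 21.7)
side (316, 257, 10, 18) (513.0, 246.1, 47, 20, 94.0)
side (257, 255, 13, 18) (641.0, 251.5, 48, 19, 85.4)
side (198, 235, 41, 36) (750.3, 222.8, 93, 91, 126.4)
side (380, 228, 12, 20) (366.4, 151.7, 59, 24, 92.9)
side (332, 44, 12, 37) (524.3, -737.8, 302, 34, 95.7)
side (306, 44, 9, 34) (630.0, -737.7, 279, 32, 95.8)
```

View pics/s5.png

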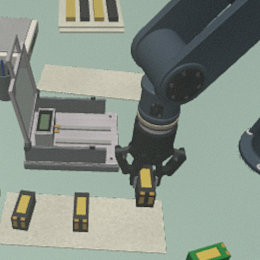

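Choke 1 is held level at crop (146,185). Next turn it a quarter turn and carry it to the channel.

```bash
python3 -m crank '[[[0,0,0],0.1],[[0,0,0],0.1],[[0,0,0],0.1],[[0,0,0],0.1],[[0,0,0],0.1],[[0,0,0],0.1],[[0,0,0],0.1],[[0,0,0],0.1],[[0,0,0],0.1],[[0,0,0],0.1],[[0,0,0],0.1],[[0,0,0],0.1],[[0,0,0],0.1],[[0,0,0],0.1],[[0,0,0],0.1],[[0,0,0],0.07],[[0,0,0],0],[[0,0,0],0]]' ; python3 -c "
from h import *
to(525.5,6.5,120)"
```

```text
clock: 14.05
tcp_pos: [0.3813, 0.2574, 0.1387]
ee_rot: [3.14, 0.072, -0.005]
contact_force: [0.6, 0.1, -3.4]
grip_width: 0.0328
grasp_force: 70.6
clk 14.05 tcp [381.3 257.4 138.7] toolx [ 0.999  0.046 -0.003] tooly [ 0.046 -0.999  0.001] z [-0.003 -0.001 -1.   ] F [ 0.6  0.1 -3.4] w 32.8 g 70.6 j [ 0.35  0.47  1.93 -0.    0.75  1.88]
shift [132.6 257.2  18.5]
```

```bash
python3 -m crank '[[[6,12,0],0],[[13,25,0],0],[[13,25,0],0],[[13,25,0],0],[[13,25,0],0],[[13,25,0],0],[[13,25,0],0],[[13,25,0],0],[[13,25,0],0],[[13,25,0],0],[[9,20,0],0],[[0,0,0],0],[[0,0,0],0]]'
python3 - <<'E'
from h import *
to(525.5,6.5,43)
for n in("top","side"):
  c=read_camera(n)
  for k in yellow(c,amin=30):
    b=cv2.boundingRect(k)
    if 290<b[0]<345 and 150<b[1]<250 or n=="side" and 100<b[1]<250: print(n,b,rect(c,k,.1385-.012+.04))
  if n=="top": cv2.imwrite("pics/t6.png",cv2.resize(c["pixels"][115:255,270:400,::-1],None,fx=4,fy=4,interpolation=cv2.INTER_CUBIC))
E
```

```text
clock: 15.13
tcp_pos: [0.5255, 0.0058, 0.1392]
ee_rot: [-3.14, -0.067, 0.002]
contact_force: [-0.5, 0.7, -3.8]
grip_width: 0.0326
grasp_force: 70.6
clk 15.13 tcp [525.5   5.8 139.2] toolx [ 0.999  0.043 -0.001] tooly [ 0.043 -0.999 -0.   ] z [-0.001  0.    -1.   ] F [-0.5  0.7 -3.8] w 32.6 g 70.6 j [-0.2   0.53  1.77  0.    0.85  1.33]
shift [ 0.1 -0.7 96.2]
side (198, 235, 41, 37) (707.8, 317.7, 81, 77, 53.5)
```

View pics/t6.png

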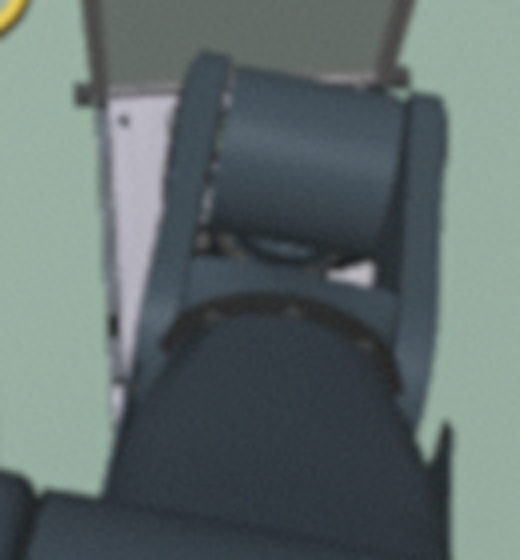

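The arm hides the channel from the top camera, so I'll check from the side while lowering.

```bash
python3 -m crank '[[[0,-1,10],0],[[0,0,15],0],[[0,0,15],0],[[0,0,15],0],[[0,0,15],0],[[0,0,8],0],[[0,0,0],0],[[0,0,0],0]]'
python3 - <<'E'
from h import *
st()
c=read_camera("side")
cv2.imwrite("pics/s7.png",cv2.resize(c["pixels"][120:240,240:400,::-1],None,fx=4.5,fy=4.5,interpolation=cv2.INTER_CUBIC))
E
```

```text
clock: 15.9
tcp_pos: [0.5249, 0.0086, 0.0615]
ee_rot: [-3.14, -0.071, 0.002]
contact_force: [0.4, 0.3, -4.0]
grip_width: 0.0329
grasp_force: 70.7
clk 15.90 tcp [524.9   8.6  61.5] toolx [ 0.999  0.045 -0.002] tooly [ 0.045 -0.999 -0.   ] z [-0.002  0.    -1.   ] F [ 0.4  0.3 -4. ] w 32.9 g 70.7 j [-0.2   0.66  1.81  0.    0.66  1.33]
```

View pics/s7.png

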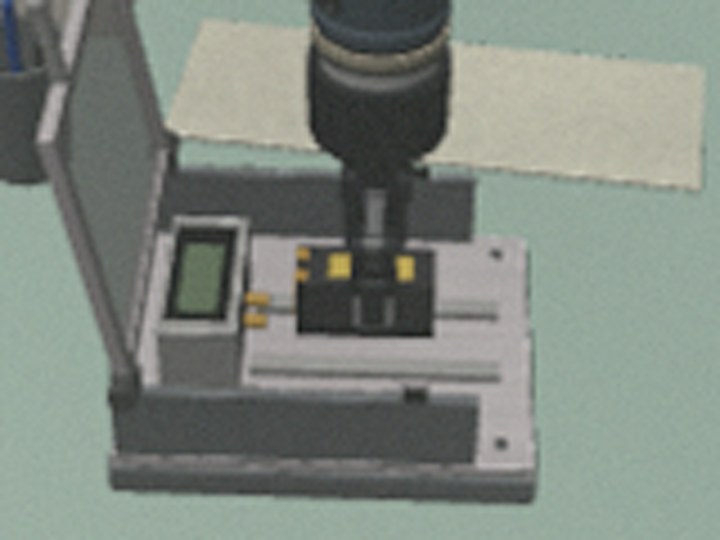

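The choke hovers over the channel at crop (365,290), terminals towards the pins at (257,310). I'll shift 1.5 mm sideways and lower it.

```bash
python3 -m crank '[[[0,1.5,0],0],[[0,0,6],0],[[0,0,6],0],[[0,0,4],0],[[0,0,2],0],[[0,0,0],0],[[0,0,0],0],[[0,0,0],0]]'
python3 - <<'E'
from h import *
st()
c=read_camera("side")
cv2.imwrite("pics/s8.png",cv2.resize(c["pixels"][150:230,260:370,::-1],None,fx=6,fy=6,interpolation=cv2.INTER_CUBIC))
E
```

```text
clock: 16.62
tcp_pos: [0.5256, 0.0063, 0.044]
ee_rot: [3.141, 0.069, 0.0]
contact_force: [-0.2, -0.6, -3.4]
grip_width: 0.0328
grasp_force: 70.7
clk 16.62 tcp [525.6   6.3  44. ] toolx [0.999 0.044 0.   ] tooly [ 0.044 -0.999  0.   ] z [ 0. -0. -1.] F [-0.2 -0.6 -3.4] w 32.8 g 70.7 j [-0.2   0.7   1.82 -0.    0.62  1.33]
```

```bash
python3 -m crank '[[[3,0,1],0],[[5,0,0],0],[[5,0,0],0],[[5,0,0],0],[[5,0,0],0],[[4,0,0],0],[[3,0,0],0],[[0,0,0],0],[[0,0,0],0]]';python3 -m crank '[[[2,0,0],0],[[0,0,0],0],[[0,0,0],0]]'
```

```text
clock: 17.42
tcp_pos: [0.5526, 0.0079, 0.0425]
ee_rot: [-3.14, -0.07, 0.011]
contact_force: [-7.0, -2.4, -1.1]
grip_width: 0.0332
grasp_force: 71.0
clock: 17.67
tcp_pos: [0.5542, 0.008, 0.0424]
ee_rot: [-3.14, -0.07, 0.012]
contact_force: [-6.4, -1.9, -1.1]
grip_width: 0.0332
grasp_force: 71.1
```

```bash
python3 -m crank '[[[2,0,0],0],[[0,0,0],0],[[0,0,0],0]]';python3 -m crank '[[[2,0,0],0],[[0,0,0],0],[[0,0,0],0]]';python3 -m crank '[[[1,0,0],0],[[0,0,0],0],[[0,0,0],0]]'
```

```text
clock: 17.92
tcp_pos: [0.5552, 0.0081, 0.0425]
ee_rot: [-3.14, -0.07, 0.015]
contact_force: [-7.6, -2.8, 1.2]
grip_width: 0.0327
grasp_force: 71.3
clock: 18.17
tcp_pos: [0.5552, 0.0081, 0.0425]
ee_rot: [-3.14, -0.07, 0.022]
contact_force: [-12.2, -3.7, 3.9]
grip_width: 0.0334
grasp_force: 71.9
clock: 18.42
tcp_pos: [0.5551, 0.0082, 0.0425]
ee_rot: [-3.14, -0.07, 0.025]
contact_force: [-14.9, -3.5, 5.1]
grip_width: 0.0328
grasp_force: 72.0
```

Run:
```python
from h import *
c=read_camera("side")
cv2.imwrite("pics/s9.png",cv2.resize(c["pixels"][150:230,260:360,::-1],None,fx=7,fy=7,interpolation=cv2.INTER_CUBIC))
```

```text
(no output)
```

View pics/s9.png

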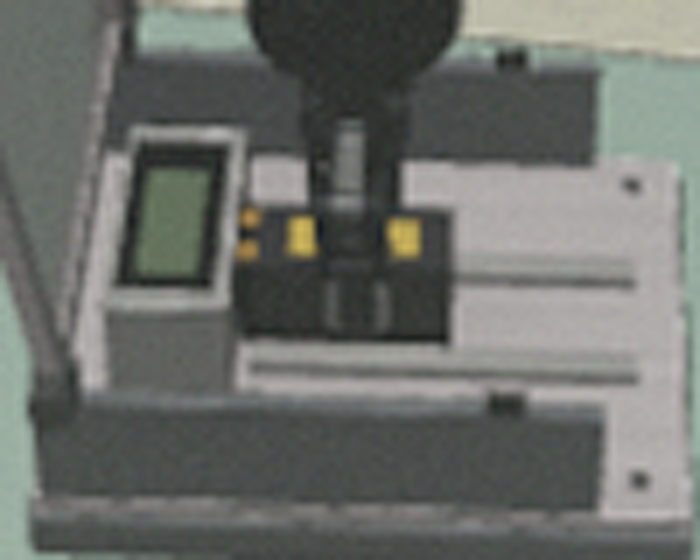

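The choke is home: its terminal end is flush with the stop at crop (240,270), it lies between the rails, and no pins show. Hold it.

```bash
python3 -m crank '[[[0,0,0],0],[[0,0,0],0],[[0,0,0],0],[[0,0,0],0],[[0,0,0],0],[[0,0,0],0],[[0,0,0],0],[[0,0,0],0],[[0,0,0],0],[[0,0,0],0],[[0,0,0],0],[[0,0,0],0],[[0,0,0],0],[[0,0,0],0],[[0,0,0],0],[[0,0,0],0],[[0,0,0],0],[[0,0,0],0],[[0,0,0],0],[[0,0,0],0]]'; python3 -m crank '[[[0,0,0],0],[[0,0,0],0],[[0,0,0],0],[[0,0,0],0],[[0,0,0],0],[[0,0,0],0],[[0,0,0],0],[[0,0,0],0],[[0,0,0],0],[[0,0,0],0],[[0,0,0],0],[[0,0,0],0],[[0,0,0],0],[[0,0,0],0],[[0,0,0],0],[[0,0,0],0],[[0,0,0],0],[[0,0,0],0],[[0,0,0],0],[[0,0,0],0]]'
```

```text
clock: 20.13
tcp_pos: [0.5552, 0.0081, 0.0425]
ee_rot: [-3.14, -0.07, 0.025]
contact_force: [-13.8, -4.4, 5.7]
grip_width: 0.033
grasp_force: 72.0
clock: 21.8
tcp_pos: [0.5551, 0.0081, 0.0425]
ee_rot: [-3.14, -0.07, 0.025]
contact_force: [-14.5, -4.3, 5.7]
grip_width: 0.0331
grasp_force: 72.0
```

```bash
python3 -m crank '[[[-6,0,0],0],[[-10,0,0],0],[[-12,0,-1],0],[[-2,0,-15],0],[[0,0,-25],0],[[0,0,-30],0],[[0,0,-30],0],[[0,0,0],0],[[0,0,0],0]]'; python3 -c "
from h import *
to(385,-262,140)"
```

```text
clock: 22.55
tcp_pos: [0.5348, 0.0064, 0.1458]
ee_rot: [3.14, 0.069, 0.01]
contact_force: [-0.4, -0.8, -4.1]
grip_width: 0.0327
grasp_force: 71.0
clk 22.55 tcp [534.8   6.4 145.8] toolx [0.999 0.044 0.006] tooly [ 0.044 -0.999  0.001] z [ 0.006 -0.001 -1.   ] F [-0.4 -0.8 -4.1] w 32.7 g 71.0 j [-0.2   0.53  1.75  0.    0.86  1.33]
shift [-161.5  261.6    5.2]
```

```bash
python3 -m crank '[[[-7,12,0],0],[[-14,22,0],0],[[-14,23,0],0],[[-14,23,0],0],[[-14,23,0],0],[[-14,23,0],0],[[-14,23,0],0],[[-14,23,0],0],[[-14,23,0],0],[[-14,23,0],0],[[-14,23,0],0],[[-9,14,0],0],[[-5,7,0],0],[[0,0,0],0],[[0,0,0],0]]'; python3 -c "
from h import *
to(385,-262,18)"
```

```text
clock: 23.8
tcp_pos: [0.3828, -0.2614, 0.1431]
ee_rot: [-3.139, -0.067, 0.002]
contact_force: [0.3, -0.3, -3.4]
grip_width: 0.033
grasp_force: 70.8
clk 23.80 tcp [ 382.8 -261.4  143.1] toolx [ 0.999  0.043 -0.001] tooly [ 0.043 -0.999 -0.002] z [-0.001  0.002 -1.   ] F [ 0.3 -0.3 -3.4] w 33.0 g 70.8 j [-0.84  0.46  1.91  0.    0.77  0.69]
shift [  2.3   1.  125.1]
```

```bash
python3 -m crank '[[[0,0,15],0],[[0,0,22],0],[[0,0,22],0],[[0,0,22],0],[[0,0,20],0],[[0,0,12],0],[[0,0,7],0],[[0,0,4],0],[[0,0,0],0],[[0,0,0],0]]'; python3 -m crank '[[[0,0,1.5],0],[[0,0,1],0],[[0,0,0],0],[[0,0,0],0]]'
```

```text
clock: 24.63
tcp_pos: [0.3837, -0.2619, 0.0203]
ee_rot: [3.14, 0.07, 0.001]
contact_force: [0.1, 0.1, -2.9]
grip_width: 0.0326
grasp_force: 70.8
clock: 24.97
tcp_pos: [0.3833, -0.2623, 0.0179]
ee_rot: [3.14, 0.068, 0.001]
contact_force: [-0.2, 0.9, -3.6]
grip_width: 0.0327
grasp_force: 70.8
```

```bash
python3 -m crank '[[[0,0,1],0],[[0,0,0.6],0],[[0,0,0],0],[[0,0,0],0]]'; python3 -m crank '[[[0,0,0],0],[[0,0,0],0],[[0,0,0],0],[[0,0,0],0],[[0,0,0],0],[[0,0,0],0]]' 60;  python3 -m crank '[[[0,0,-10],0],[[0,0,-30],0],[[0,0,-40],0],[[0,0,-40],0],[[0,0,-40],0],[[0,0,-25],0],[[0,0,0],-0.125],[[0,0,0],-0.125],[[0,0,0],-0.125],[[0,0,0],-0.125],[[0,0,0],-0.125],[[0,0,0],-0.125],[[0,0,0],-0.125],[[0,0,0],-0.125],[[0,0,0],-0.125],[[0,0,0],-0.125],[[0,0,0],-0.125],[[0,0,0],-0.125],[[0,0,0],-0.07],[[0,0,0],0]]'
python3 - <<'E'
from h import *
to(513,245.5,200)
for n in("top","side"):
  c=read_camera(n)
  for k in yellow(c,amin=30): print(n,cv2.boundingRect(k),rect(c,k,0.044))
E
```

```text
clock: 25.3
tcp_pos: [0.3832, -0.2623, 0.0161]
ee_rot: [3.14, 0.069, 0.0]
contact_force: [0.5, 0.1, 1.1]
grip_width: 0.0328
grasp_force: 71.1
clock: 25.8
tcp_pos: [0.3832, -0.2622, 0.0159]
ee_rot: [3.141, 0.069, 0.0]
contact_force: [0.1, -0.6, -0.2]
grip_width: 0.0602
grasp_force: 0.0
clock: 27.47
tcp_pos: [0.3829, -0.2618, 0.2015]
ee_rot: [2.172, 2.27, -0.0]
contact_force: [-0.3, 0.3, 0.4]
grip_width: 0.0601
grasp_force: 0.0
clk 27.47 tcp [ 382.9 -261.8  201.5] toolx [-0.044  0.999 -0.   ] tooly [0.999 0.044 0.   ] z [ 0. -0. -1.] F [-0.3  0.3  0.4] w 60.1 g 0.0 j [-0.84  0.36  1.86  0.    0.93 -0.89]
shift [501.  152.4   1.5]
top (202, 285, 13, 20) (243.1, 340.5, 48, 20, 22.7)
top (176, 229, 13, 17) (395.9, 412.7, 45, 16, 152.3)
top (429, 227, 9, 20) (386.2, -263.2, 52, 22, 177.2)
top (0, 199, 103, 15) (483.3, 761.4, 271, 38, 89.2)
top (236, 189, 19, 9) (511.5, 244.7, 49, 20, 93.4)
top (553, 175, 87, 21) (521.3, -728.1, 248, 34, 95.7)
top (0, 156, 105, 16) (599.1, 765.8, 280, 39, 90.0)
top (234, 143, 19, 8) (640.7, 250.8, 49, 20, 89.4)
top (546, 137, 94, 22) (627.9, -728.9, 271, 35, 95.7)
top (245, 93, 33, 33) (747.2, 201.5, 92, 89, 179.8)
side (362, 332, 25, 20) (397.3, 416.4, 47, 18, 151.8)
side (436, 307, 25, 14) (245.2, 344.5, 48, 20, 21.7)
side (316, 257, 10, 18) (513.0, 246.0, 47, 20, 94.0)
side (257, 255, 13, 18) (641.0, 251.7, 48, 19, 85.4)
side (198, 235, 41, 37) (752.2, 224.3, 97, 91, 52.0)
side (332, 44, 12, 34) (525.4, -748.8, 280, 34, 95.7)
side (306, 44, 9, 34) (630.0, -737.7, 279, 32, 95.8)
```

Choke 1 stands at (386,-263) on board B. Now choke 2, at (512,245).

```bash
python3 -m crank '[[[20,6,0],0],[[32,9,0],0],[[32,10,0],0],[[32,10,0],0],[[32,10,0],0],[[32,10,0],0],[[32,10,0],0],[[32,10,0],0],[[32,10,0],0],[[32,10,0],0],[[32,10,0],0],[[32,10,0],0],[[32,10,0],0],[[32,10,0],0],[[32,9,0],0],[[32,8,0],0],[[0,0,0],0],[[0,0,0],0]]'
python3 - <<'E'
from h import *
to(512.5,245.5,15)
for n in("top","side"):
  c=read_camera(n)
  for k in yellow(c,amin=30):
    r=rect(c,k,0.044)
    if r[1]<280 and r[1]>-400:print(n,r)
E
```

```text
clock: 29.07
tcp_pos: [0.5133, 0.2454, 0.2008]
ee_rot: [2.171, 2.271, -0.0]
contact_force: [-0.1, -0.3, -0.1]
grip_width: 0.0599
grasp_force: 0.0
clk 29.07 tcp [513.3 245.4 200.8] toolx [-0.045  0.999 -0.   ] tooly [ 0.999  0.045 -0.   ] z [-0. -0. -1.] F [-0.1 -0.3 -0.1] w 59.9 g 0.0 j [ 0.25  0.49  1.61 -0.    1.04  0.2 ]
shift [  0.2  -0.7 185.8]
top (386.2, -263.2, 52, 22, 177.2)
top (512.7, 229.8, 19, 19, 0.2)
top (640.6, 244.0, 36, 20, 89.4)
top (747.9, 201.8, 94, 90, 25.9)
side (513.0, 246.0, 47, 20, 94.0)
side (641.3, 251.8, 48, 20, 85.4)
side (751.5, 223.9, 95, 92, 51.2)
side (387.9, -261.8, 46, 21, 179.9)
```

```bash
python3 -m crank '[[[0,0,20],0],[[0,0,30],0],[[0,0,30],0],[[0,0,30],0],[[0,0,30],0],[[0,0,20],0],[[0,0,15],0],[[0,0,7],0],[[0,0,3],0],[[0,0,0],0],[[0,0,0],0]]' 60; python3 -m crank '[[[0,0,0],0],[[0,0,0],0],[[0,0,0],0],[[0,0,0],0],[[0,0,0],0],[[0,0,0],0],[[0,0,0],0],[[0,0,0],0]]' 0 70;  python3 -m crank '[[[0,0,-10],0],[[0,0,-25],0],[[0,0,-30],0],[[0,0,-30],0],[[0,0,-30],0],[[0,0,0],0]]' ; python3 -m crank '[[[0,0,0],0.1],[[0,0,0],0.1],[[0,0,0],0.1],[[0,0,0],0.1],[[0,0,0],0.1],[[0,0,0],0.1],[[0,0,0],0.1],[[0,0,0],0.1],[[0,0,0],0.1],[[0,0,0],0.1],[[0,0,0],0.1],[[0,0,0],0.1],[[0,0,0],0.1],[[0,0,0],0.1],[[0,0,0],0.1],[[0,0,0],0.07],[[0,0,0],0],[[0,0,0],0]]'
python3 - <<'E'
from h import *
to(524.5,7,140)
for n in("top","side"):
  c=read_camera(n)
  for k in yellow(c,amin=30):
    r=rect(c,k,0.044)
    if r[1]<280 and r[1]>-400:print(n,r)
E
```

```text
clock: 30.08
tcp_pos: [0.5142, 0.2436, 0.0168]
ee_rot: [2.174, 2.267, 0.002]
contact_force: [1.1, 0.5, -0.1]
grip_width: 0.0599
grasp_force: 0.0
clock: 30.75
tcp_pos: [0.5139, 0.2441, 0.0172]
ee_rot: [2.172, 2.268, 0.002]
contact_force: [-1.0, -0.7, 6.1]
grip_width: 0.0331
grasp_force: 71.5
clock: 31.25
tcp_pos: [0.517, 0.2451, 0.1469]
ee_rot: [2.168, 2.265, 0.016]
contact_force: [1.7, 0.4, -2.2]
grip_width: 0.0326
grasp_force: 70.7
clock: 32.75
tcp_pos: [0.5127, 0.2438, 0.1401]
ee_rot: [3.14, 0.072, -0.003]
contact_force: [-1.0, -0.2, -4.1]
grip_width: 0.0328
grasp_force: 70.5
clk 32.75 tcp [512.7 243.8 140.1] toolx [ 0.999  0.046 -0.002] tooly [ 0.046 -0.999  0.   ] z [-0.002 -0.    -1.   ] F [-1.  -0.2 -4.1] w 32.8 g 70.5 j [0.25 0.57 1.66 0.   0.91 1.77]
shift [1.000e+00 2.371e+02 2.000e-01]
top (386.2, -263.2, 52, 22, 177.2)
top (639.2, 238.5, 25, 17, 89.4)
top (747.9, 201.8, 94, 90, 25.9)
side (641.0, 251.7, 48, 19, 85.4)
side (750.5, 222.8, 92, 91, 127.1)
side (545.9, 136.2, 23, 12, 95.1)
side (387.6, -261.0, 48, 16, 5.5)
```

```bash
python3 -m crank '[[[0,12,0],0],[[0,24,0],0],[[0,24,0],0],[[0,24,0],0],[[0,24,0],0],[[0,24,0],0],[[0,24,0],0],[[0,24,0],0],[[0,24,0],0],[[1,20,0],0],[[0,12,0],0],[[0,0,0],0],[[0,0,0],0]]' ; python3 -c "
from h import *
to(524.5,7,62)"
```

```text
clock: 33.93
tcp_pos: [0.5247, 0.0076, 0.1409]
ee_rot: [-3.14, -0.066, 0.0]
contact_force: [0.2, 0.3, -3.2]
grip_width: 0.0331
grasp_force: 70.5
clk 33.93 tcp [524.7   7.6 140.9] toolx [ 0.999  0.042 -0.   ] tooly [ 0.042 -0.999 -0.   ] z [-0.  0. -1.] F [ 0.2  0.3 -3.2] w 33.1 g 70.5 j [-0.2   0.53  1.77  0.    0.85  1.33]
shift [-0.2  0.7 78.9]
```

```bash
python3 -m crank '[[[0,0,10],0],[[0,0,15],0],[[0,0,15],0],[[0,0,15],0],[[0,0,15],0],[[0,0,9],0],[[0,0,0],0],[[0,0,0],0],[[0,0,0],0]]' ; python3 -c "
from h import *
to(524.5,7,45)"
```

```text
clock: 34.68
tcp_pos: [0.5253, 0.0086, 0.0623]
ee_rot: [3.141, 0.07, 0.001]
contact_force: [-0.6, -0.0, -2.6]
grip_width: 0.0324
grasp_force: 70.5
clk 34.68 tcp [525.3   8.6  62.3] toolx [0.999 0.045 0.001] tooly [ 0.045 -0.999  0.   ] z [ 0.001 -0.    -1.   ] F [-0.6 -0.  -2.6] w 32.4 g 70.5 j [-0.2   0.66  1.82  0.    0.66  1.33]
shift [-0.9  1.5 17.3]
```

```bash
python3 -m crank '[[[0,1.5,0],0],[[0,0,6],0],[[0,0,6],0],[[0,0,4],0],[[0,0,1],0],[[0,0,0],0],[[0,0,0],0],[[0,0,0],0]]' ; python3 -m crank '[[[3,0,1],0],[[5,0,0],0],[[5,0,0],0],[[5,0,0],0],[[5,0,0],0],[[4,0,0],0],[[3,0,0],0],[[0,0,0],0],[[0,0,0],0]]'; python3 -m crank '[[[2,0,0],0],[[0,0,0],0],[[0,0,0],0]]'; python3 -m crank '[[[2,0,0],0],[[0,0,0],0],[[0,0,0],0]]'
```

```text
clock: 35.35
tcp_pos: [0.525, 0.0067, 0.0449]
ee_rot: [3.141, 0.069, 0.0]
contact_force: [1.0, -0.3, -3.5]
grip_width: 0.0329
grasp_force: 70.5
clock: 36.1
tcp_pos: [0.5522, 0.0082, 0.0435]
ee_rot: [-3.14, -0.07, 0.01]
contact_force: [-6.0, -1.6, -0.3]
grip_width: 0.0329
grasp_force: 70.8
clock: 36.35
tcp_pos: [0.5535, 0.0083, 0.0435]
ee_rot: [-3.14, -0.07, 0.012]
contact_force: [-6.6, -2.5, 0.3]
grip_width: 0.0327
grasp_force: 71.1
clock: 36.6
tcp_pos: [0.555, 0.0084, 0.0435]
ee_rot: [-3.14, -0.07, 0.014]
contact_force: [-7.6, -2.6, 1.1]
grip_width: 0.0331
grasp_force: 71.2
```

```bash
python3 -m crank '[[[2,0,0],0],[[0,0,0],0],[[0,0,0],0]]'; python3 -m crank '[[[1.5,0,0],0],[[0,0,0],0],[[0,0,0],0]]'
```

```text
clock: 36.85
tcp_pos: [0.5551, 0.0084, 0.0435]
ee_rot: [-3.14, -0.07, 0.02]
contact_force: [-11.5, -2.8, 3.5]
grip_width: 0.0328
grasp_force: 71.7
clock: 37.1
tcp_pos: [0.5551, 0.0084, 0.0436]
ee_rot: [-3.14, -0.071, 0.025]
contact_force: [-15.2, -4.8, 6.4]
grip_width: 0.0327
grasp_force: 72.0
```

```bash
python3 -m crank '[[[0,0,0],0],[[0,0,0],0],[[0,0,0],0],[[0,0,0],0],[[0,0,0],0],[[0,0,0],0],[[0,0,0],0],[[0,0,0],0],[[0,0,0],0],[[0,0,0],0],[[0,0,0],0],[[0,0,0],0],[[0,0,0],0],[[0,0,0],0],[[0,0,0],0],[[0,0,0],0],[[0,0,0],0],[[0,0,0],0],[[0,0,0],0],[[0,0,0],0]]'; python3 -m crank '[[[0,0,0],0],[[0,0,0],0],[[0,0,0],0],[[0,0,0],0],[[0,0,0],0],[[0,0,0],0],[[0,0,0],0],[[0,0,0],0],[[0,0,0],0],[[0,0,0],0],[[0,0,0],0],[[0,0,0],0],[[0,0,0],0],[[0,0,0],0],[[0,0,0],0],[[0,0,0],0],[[0,0,0],0],[[0,0,0],0],[[0,0,0],0],[[0,0,0],0]]'; python3 -m crank '[[[-6,0,0],0],[[-10,0,0],0],[[-12,0,-1],0],[[-2,0,-15],0],[[0,0,-25],0],[[0,0,-30],0],[[0,0,-30],0],[[0,0,0],0],[[0,0,0],0]]'
python3 - <<'E'
from h import *
to(496,-268.5,140)
for n in("top","side"):
  c=read_camera(n)
  for k in yellow(c,amin=30):
    r=rect(c,k,0.044)
    if r[1]<280 and r[1]>-400:print(n,r)
E
```

```text
clock: 38.77
tcp_pos: [0.555, 0.0084, 0.0435]
ee_rot: [-3.14, -0.07, 0.025]
contact_force: [-13.0, -4.6, 8.1]
grip_width: 0.033
grasp_force: 72.0
clock: 40.43
tcp_pos: [0.555, 0.0084, 0.0435]
ee_rot: [-3.14, -0.07, 0.025]
contact_force: [-14.3, -5.1, 7.0]
grip_width: 0.0332
grasp_force: 72.0
clock: 41.18
tcp_pos: [0.5347, 0.0068, 0.1468]
ee_rot: [3.14, 0.069, 0.01]
contact_force: [-0.5, 0.2, -4.0]
grip_width: 0.0328
grasp_force: 70.8
clk 41.18 tcp [534.7   6.8 146.8] toolx [0.999 0.044 0.006] tooly [ 0.044 -0.999  0.001] z [ 0.006 -0.001 -1.   ] F [-0.5  0.2 -4. ] w 32.8 g 70.8 j [-0.2   0.53  1.74  0.    0.86  1.33]
shift [-50.8 273.3   6.8]
top (386.2, -263.2, 52, 22, 177.2)
top (640.9, 250.8, 49, 20, 82.1)
top (747.2, 201.5, 92, 89, 179.6)
side (641.3, 251.5, 48, 20, 85.4)
side (751.6, 224.0, 95, 92, 51.2)
side (388.0, -262.7, 46, 18, 178.5)
```

```bash
python3 -m crank '[[[-2,12,0],0],[[-4,24,0],0],[[-4,24,0],0],[[-4,24,0],0],[[-4,24,0],0],[[-4,24,0],0],[[-4,24,0],0],[[-4,24,0],0],[[-4,24,0],0],[[-4,24,0],0],[[-4,24,0],0],[[-3,15,0],0],[[-1,6,0],0],[[0,0,0],0],[[0,0,0],0]]'; python3 -m crank '[[[0,0,15],0],[[0,0,22],0],[[0,0,22],0],[[0,0,22],0],[[0,0,20],0],[[0,0,12],0],[[0,0,6],0],[[0,0,3],0],[[0,0,0],0],[[0,0,0],0]]'
```

```text
clock: 42.53
tcp_pos: [0.4977, -0.2668, 0.1441]
ee_rot: [-3.139, -0.068, 0.003]
contact_force: [-0.1, -0.6, -3.6]
grip_width: 0.033
grasp_force: 70.5
clock: 43.37
tcp_pos: [0.4991, -0.2679, 0.0237]
ee_rot: [3.14, 0.069, 0.002]
contact_force: [0.4, -0.3, -2.3]
grip_width: 0.0334
grasp_force: 70.6
```

```bash
python3 -m crank '[[[0,0,3],0],[[0,0,2],0],[[0,0,1],0],[[0,0,0.7],0],[[0,0,0],0],[[0,0,0],0]]'; python3 -m crank '[[[0,0,0],0],[[0,0,0],0],[[0,0,0],0],[[0,0,0],0],[[0,0,0],0],[[0,0,0],0]]' 60;  python3 -m crank '[[[0,0,-10],0],[[0,0,-30],0],[[0,0,-40],0],[[0,0,-40],0],[[0,0,-40],0],[[0,0,-25],0],[[0,0,0],-0.125],[[0,0,0],-0.125],[[0,0,0],-0.125],[[0,0,0],-0.125],[[0,0,0],-0.125],[[0,0,0],-0.125],[[0,0,0],-0.125],[[0,0,0],-0.125],[[0,0,0],-0.125],[[0,0,0],-0.125],[[0,0,0],-0.125],[[0,0,0],-0.125],[[0,0,0],-0.03],[[0,0,0],0]]'
python3 - <<'E'
from h import *
to(641,251,200)
for n in("top","side"):
  c=read_camera(n)
  for k in yellow(c,amin=30):
    r=rect(c,k,0.044)
    if r[1]<280 and r[1]>-400:print(n,r)
E
```

```text
clock: 43.87
tcp_pos: [0.4986, -0.268, 0.0172]
ee_rot: [3.14, 0.069, 0.001]
contact_force: [-1.0, 0.3, 5.5]
grip_width: 0.0328
grasp_force: 71.7
clock: 44.37
tcp_pos: [0.4984, -0.2678, 0.0161]
ee_rot: [-3.141, -0.069, 0.0]
contact_force: [1.2, 0.3, 0.9]
grip_width: 0.0598
grasp_force: 0.0
clock: 46.03
tcp_pos: [0.4982, -0.2676, 0.2019]
ee_rot: [2.217, 2.225, 0.0]
contact_force: [0.7, -0.6, -0.3]
grip_width: 0.0601
grasp_force: 0.0
clk 46.03 tcp [ 498.2 -267.6  201.9] toolx [-0.003  1.    -0.   ] tooly [1.    0.003 0.   ] z [ 0. -0. -1.] F [ 0.7 -0.6 -0.3] w 60.1 g 0.0 j [-0.69  0.48  1.62 -0.    1.04 -0.69]
shift [518.1 144.5   1.8]
top (500.9, -268.9, 53, 22, 177.2)
top (640.9, 250.6, 49, 20, 82.1)
top (747.2, 201.5, 92, 89, 179.6)
side (641.5, 251.5, 47, 20, 86.4)
side (751.0, 224.1, 94, 93, 49.3)
side (386.6, -262.1, 43, 19, 178.5)
side (502.8, -269.1, 47, 17, 178.0)
```

Choke 2 stands at (501,-269). For choke 3 I'll go sideways first to stay clear of the open cover, and turn 0.1 to match its yaw.

```bash
python3 -m crank '[[[20,0,0],0],[[36,0,0],0],[[36,0,0],0],[[36,0,0],0],[[36,0,0],0],[[36,0,0],0],[[36,0,0],0],[[36,0,0],0],[[36,0,0],0],[[36,0,0],0],[[36,0,0],0],[[36,0,0],0],[[36,0,0],0],[[36,0,0],0],[[36,0,0],0],[[0,0,0],0]]' 52; python3 -m crank '[[[-3,20,0],0.1],[[-3,30,0],0],[[-3,30,0],0],[[-3,30,0],0],[[-1,20,0],0],[[0,10,0],0],[[0,0,0],0],[[0,0,0],0]]'
python3 - <<'E'
from h import *
to(641,251,15)
for n in("top","side"):
  c=read_camera(n)
  for k in yellow(c,amin=30):
    r=rect(c,k,0.044)
    if r[1]<280 and r[1]>-400:print(n,r)
E
```

```text
clock: 47.47
tcp_pos: [0.4966, 0.2621, 0.2017]
ee_rot: [-2.212, -2.229, -0.006]
contact_force: [-0.6, -1.3, -0.7]
grip_width: 0.052
grasp_force: 0.0
clock: 48.13
tcp_pos: [0.635, 0.2311, 0.2008]
ee_rot: [-2.327, -2.109, 0.002]
contact_force: [-0.6, 1.0, -0.2]
grip_width: 0.0522
grasp_force: 0.0
clk 48.13 tcp [635.  231.1 200.8] toolx [ 0.098  0.995 -0.   ] tooly [ 0.995 -0.098 -0.001] z [-0.001 -0.    -1.   ] F [-0.6  1.  -0.2] w 52.2 g 0.0 j [0.18 0.63 1.32 0.   1.19 0.28]
shift [ 20.4   4.3 185.8]
top (386.2, -263.2, 52, 22, 177.2)
top (502.2, -268.9, 50, 22, 177.2)
top (748.8, 191.0, 94, 68, 6.3)
side (641.0, 251.7, 48, 19, 85.4)
side (752.1, 224.8, 97, 92, 53.5)
side (503.0, -271.1, 47, 16, 5.5)
```

```bash
python3 -m crank '[[[10,2,0],0],[[10,2,20],0],[[0,0,30],0],[[0,0,30],0],[[0,0,30],0],[[0,0,30],0],[[0,0,20],0],[[0,0,15],0],[[0,0,8],0],[[0,0,2.5],0],[[0,0,0],0],[[0,0,0],0]]' ; python3 -c "
from h import *
to(641,251,15.5)"
```

```text
clock: 49.23
tcp_pos: [0.6423, 0.2517, 0.0171]
ee_rot: [2.325, 2.11, 0.004]
contact_force: [0.3, 0.8, -0.0]
grip_width: 0.0522
grasp_force: 0.0
clk 49.23 tcp [642.3 251.7  17.1] toolx [0.097 0.995 0.001] tooly [ 0.995 -0.097  0.003] z [ 0.003  0.001 -1.   ] F [ 0.3  0.8 -0. ] w 52.2 g 0.0 j [0.21 0.87 1.39 0.   0.88 0.31]
shift [-0.8 -1.2  1.6]
```

```bash
python3 -m crank '[[[-1,-1,0.5],0],[[0,0,0],0]]'; python3 -m crank '[[[0,0,0],0],[[0,0,0],0],[[0,0,0],0],[[0,0,0],0],[[0,0,0],0],[[0,0,0],0],[[0,0,0],0],[[0,0,0],0]]' 0 70;  python3 -m crank '[[[0,0,-10],0],[[0,0,-25],0],[[0,0,-30],0],[[0,0,-30],0],[[0,0,-30],0],[[0,0,0],0]]' ; python3 -m crank '[[[0,0,0],0.1],[[0,0,0],0.1],[[0,0,0],0.1],[[0,0,0],0.1],[[0,0,0],0.1],[[0,0,0],0.1],[[0,0,0],0.1],[[0,0,0],0.1],[[0,0,0],0.1],[[0,0,0],0.1],[[0,0,0],0.1],[[0,0,0],0.1],[[0,0,0],0.1],[[0,0,0],0.1],[[0,0,0],0.03],[[0,0,0],0],[[0,0,0],0]]'
python3 - <<'E'
from h import *
to(525,7,140)
for n in("top","side"):
  c=read_camera(n)
  for k in yellow(c,amin=30):
    r=rect(c,k,0.044)
    if r[1]<280 and r[1]>-400:print(n,r)
E
```

```text
clock: 49.4
tcp_pos: [0.6408, 0.2504, 0.0167]
ee_rot: [2.326, 2.11, 0.003]
contact_force: [-0.1, 0.1, -0.1]
grip_width: 0.0516
grasp_force: 0.0
clock: 50.07
tcp_pos: [0.6409, 0.2505, 0.0163]
ee_rot: [2.326, 2.111, 0.002]
contact_force: [-1.1, -0.1, 5.5]
grip_width: 0.033
grasp_force: 72.2
clock: 50.57
tcp_pos: [0.6438, 0.2514, 0.1469]
ee_rot: [2.322, 2.107, 0.016]
contact_force: [2.2, 1.0, -1.5]
grip_width: 0.0328
grasp_force: 71.5
clock: 51.98
tcp_pos: [0.639, 0.2501, 0.1385]
ee_rot: [3.14, 0.07, -0.005]
contact_force: [0.8, -0.3, -3.6]
grip_width: 0.033
grasp_force: 71.3
clk 51.98 tcp [639.  250.1 138.5] toolx [ 0.999  0.045 -0.003] tooly [ 0.045 -0.999  0.001] z [-0.003 -0.001 -1.   ] F [ 0.8 -0.3 -3.6] w 33.0 g 71.3 j [0.21 0.71 1.34 0.   1.09 1.74]
shift [-124.8  237.8   -1. ]
top (386.2, -263.2, 52, 22, 177.2)
top (502.1, -268.9, 50, 22, 177.2)
top (747.2, 201.5, 92, 89, 179.6)
side (749.8, 222.7, 93, 92, 125.8)
side (652.8, 142.3, 23, 17, 95.0)
side (387.6, -261.0, 48, 16, 5.5)
side (502.8, -269.5, 47, 20, 175.8)
```

Move -x first to clear the cover, then across.

```bash
python3 -m crank '[[[-15,0,0],0],[[-25,0,0],0],[[-25,5,0],0],[[-25,15,0],0],[[-20,24,0],0],[[-14,26,0],0],[[0,28,0],0],[[0,28,0],0],[[0,28,0],0],[[0,28,0],0],[[0,28,0],0],[[0,18,0],0],[[0,9,0],0],[[0,0,0],0],[[0,0,0],0]]' ; python3 -c "
from h import *
to(525,7,62)"
```

```text
clock: 53.33
tcp_pos: [0.5266, 0.0084, 0.1403]
ee_rot: [-3.14, -0.067, 0.0]
contact_force: [0.1, 0.8, -3.5]
grip_width: 0.0331
grasp_force: 71.2
clk 53.33 tcp [526.6   8.4 140.3] toolx [ 0.999  0.043 -0.   ] tooly [ 0.043 -0.999 -0.001] z [-0.     0.001 -1.   ] F [ 0.1  0.8 -3.5] w 33.1 g 71.2 j [-0.2   0.53  1.77  0.    0.85  1.33]
shift [-1.6  1.4 78.3]
```

```bash
python3 -m crank '[[[-1.5,1.5,10],0],[[0,0,15],0],[[0,0,15],0],[[0,0,15],0],[[0,0,15],0],[[0,0,9],0],[[0,0,0],0],[[0,0,0],0],[[0,0,0],0]]' ; python3 -c "
from h import *
to(525,7,44)"
```

```text
clock: 54.08
tcp_pos: [0.5258, 0.0071, 0.0618]
ee_rot: [3.141, 0.07, 0.002]
contact_force: [-0.3, 0.9, -3.7]
grip_width: 0.0326
grasp_force: 71.2
clk 54.08 tcp [525.8   7.1  61.8] toolx [0.999 0.045 0.001] tooly [ 0.045 -0.999  0.   ] z [ 0.001 -0.    -1.   ] F [-0.3  0.9 -3.7] w 32.6 g 71.2 j [-0.2   0.66  1.81  0.    0.66  1.33]
shift [-0.8  0.1 17.8]
```

```bash
python3 -m crank '[[[0,0,0],0],[[0,0,6],0],[[0,0,6],0],[[0,0,4],0],[[0,0,1.5],0],[[0,0,0],0],[[0,0,0],0],[[0,0,0],0]]' ; python3 -m crank '[[[3,0,1],0],[[5,0,0],0],[[5,0,0],0],[[5,0,0],0],[[5,0,0],0],[[4,0,0],0],[[3,0,0],0],[[0,0,0],0],[[0,0,0],0]]'; python3 -m crank '[[[2,0,0],0],[[0,0,0],0],[[0,0,0],0]]'; python3 -m crank '[[[2,0,0],0],[[0,0,0],0],[[0,0,0],0]]'
```

```text
clock: 54.75
tcp_pos: [0.5253, 0.0066, 0.0437]
ee_rot: [3.141, 0.069, 0.0]
contact_force: [0.4, 0.3, -3.5]
grip_width: 0.0327
grasp_force: 71.2
clock: 55.5
tcp_pos: [0.5526, 0.0081, 0.0425]
ee_rot: [-3.14, -0.069, 0.01]
contact_force: [-6.5, -1.7, 0.5]
grip_width: 0.0328
grasp_force: 71.9
clock: 55.75
tcp_pos: [0.5534, 0.0082, 0.0426]
ee_rot: [-3.14, -0.069, 0.013]
contact_force: [-8.9, -3.2, 3.3]
grip_width: 0.0331
grasp_force: 72.1
clock: 56.0
tcp_pos: [0.5549, 0.0082, 0.0426]
ee_rot: [-3.14, -0.069, 0.015]
contact_force: [-9.7, -3.7, 3.8]
grip_width: 0.0327
grasp_force: 72.1
```

```bash
python3 -m crank '[[[2,0,0],0],[[0,0,0],0],[[0,0,0],0]]'; python3 -m crank '[[[1.5,0,0],0],[[0,0,0],0],[[0,0,0],0]]'
python3 - <<'E'
from h import *
c=read_camera("side")
cv2.imwrite("pics/s10.png",cv2.resize(c["pixels"][150:230,260:360,::-1],None,fx=5,fy=5,interpolation=cv2.INTER_CUBIC))
E
```

```text
clock: 56.25
tcp_pos: [0.5557, 0.0083, 0.0426]
ee_rot: [-3.14, -0.069, 0.019]
contact_force: [-11.8, -4.4, 5.7]
grip_width: 0.0331
grasp_force: 72.4
clock: 56.5
tcp_pos: [0.5557, 0.0083, 0.0426]
ee_rot: [-3.14, -0.07, 0.023]
contact_force: [-14.2, -5.5, 8.7]
grip_width: 0.0326
grasp_force: 72.8
```

View pics/s10.png

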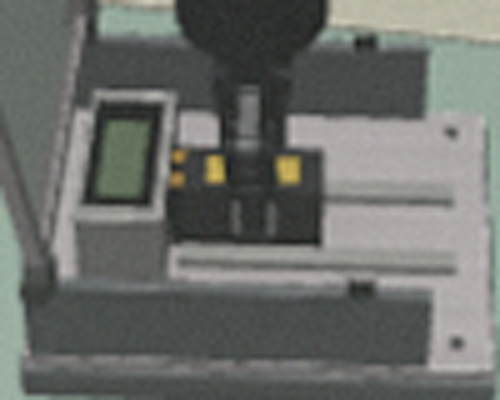

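Choke 3 is home against the stop at crop (172,195). Hold, then retreat.

```bash
python3 -m crank '[[[0.5,0,0],0],[[0,0,0],0],[[0,0,0],0],[[0,0,0],0],[[0,0,0],0],[[0,0,0],0],[[0,0,0],0],[[0,0,0],0],[[0,0,0],0],[[0,0,0],0],[[0,0,0],0],[[0,0,0],0],[[0,0,0],0],[[0,0,0],0],[[0,0,0],0],[[0,0,0],0],[[0,0,0],0],[[0,0,0],0],[[0,0,0],0],[[0,0,0],0]]'; python3 -m crank '[[[0,0,0],0],[[0,0,0],0],[[0,0,0],0],[[0,0,0],0],[[0,0,0],0],[[0,0,0],0],[[0,0,0],0],[[0,0,0],0],[[0,0,0],0],[[0,0,0],0],[[0,0,0],0],[[0,0,0],0],[[0,0,0],0],[[0,0,0],0],[[0,0,0],0],[[0,0,0],0],[[0,0,0],0],[[0,0,0],0],[[0,0,0],0],[[0,0,0],0]]'; python3 -m crank '[[[-6,0,0],0],[[-10,0,0],0],[[-12,0,-1],0],[[-2,0,-15],0],[[0,0,-25],0],[[0,0,-30],0],[[0,0,-30],0],[[0,0,0],0],[[0,0,0],0]]'
python3 - <<'E'
from h import *
to(613,-276,140)
for n in("top","side"):
  c=read_camera(n)
  for k in yellow(c,amin=30):
    r=rect(c,k,0.044)
    if r[1]<280 and r[1]>-400:print(n,r)
E
```

```text
clock: 58.22
tcp_pos: [0.5557, 0.0083, 0.0426]
ee_rot: [-3.14, -0.07, 0.025]
contact_force: [-15.9, -4.4, 9.5]
grip_width: 0.0328
grasp_force: 72.8
clock: 59.88
tcp_pos: [0.5557, 0.0083, 0.0426]
ee_rot: [-3.14, -0.07, 0.025]
contact_force: [-15.0, -5.0, 8.4]
grip_width: 0.0328
grasp_force: 72.8
clock: 60.63
tcp_pos: [0.5354, 0.0067, 0.1455]
ee_rot: [3.14, 0.069, 0.01]
contact_force: [-1.4, -0.0, -3.6]
grip_width: 0.0331
grasp_force: 71.4
clk 60.63 tcp [535.4   6.7 145.5] toolx [0.999 0.044 0.006] tooly [ 0.044 -0.999  0.001] z [ 0.006 -0.001 -1.   ] F [-1.4 -0.  -3.6] w 33.1 g 71.4 j [-0.2   0.53  1.74  0.    0.86  1.33]
shift [ 65.1 285.9   6.3]
top (386.2, -263.2, 52, 22, 177.2)
top (502.2, -268.9, 50, 22, 177.2)
top (747.2, 201.5, 92, 89, 179.6)
side (752.0, 224.5, 96, 92, 51.2)
side (388.0, -262.1, 46, 19, 178.5)
side (502.8, -269.3, 47, 19, 177.4)
```

```bash
python3 -m crank '[[[0,12,0],0],[[0,25,0],0],[[0,25,0],0],[[0,25,0],0],[[0,25,0],0],[[0,25,0],0],[[0,25,0],0],[[0,25,0],0],[[5,25,0],0],[[15,25,0],0],[[20,25,0],0],[[15,15,0],0],[[10,8,0],0],[[0,0,0],0],[[0,0,0],0]]'; python3 -c "
from h import *
to(611,-276,16.3)"
```

```text
clock: 61.98
tcp_pos: [0.6093, -0.2753, 0.1412]
ee_rot: [-3.138, -0.067, 0.006]
contact_force: [-1.5, 0.5, -4.1]
grip_width: 0.0327
grasp_force: 71.2
clk 61.98 tcp [ 609.3 -275.3  141.2] toolx [ 0.999  0.043 -0.004] tooly [ 0.043 -0.999 -0.002] z [-0.004  0.002 -1.   ] F [-1.5  0.5 -4.1] w 32.7 g 71.2 j [-0.59  0.69  1.39 -0.    1.07  0.94]
shift [  2.1   1.1 124.9]
```

```bash
python3 -m crank '[[[0,0,15],0],[[0,0,22],0],[[0,0,22],0],[[0,0,22],0],[[0,0,20],0],[[0,0,12],0],[[0,0,5],0],[[0,0,2],0],[[0,0,0],0],[[0,0,0],0]]'; python3 -m crank '[[[0,0,1],0],[[0,0,0],0],[[0,0,0],0]]'
```

```text
clock: 62.82
tcp_pos: [0.6113, -0.2753, 0.0248]
ee_rot: [3.14, 0.069, 0.003]
contact_force: [0.1, -0.2, -3.8]
grip_width: 0.0328
grasp_force: 71.2
clock: 63.07
tcp_pos: [0.611, -0.2751, 0.0236]
ee_rot: [3.14, 0.069, 0.002]
contact_force: [0.3, -0.3, -4.4]
grip_width: 0.0333
grasp_force: 71.2
```

```bash
python3 -m crank '[[[0,0,3],0],[[0,0,2],0],[[0,0,1.5],0],[[0,0,0.7],0],[[0,0,0],0],[[0,0,0],0]]'; python3 -m crank '[[[0,0,0],0],[[0,0,0],0],[[0,0,0],0],[[0,0,0],0],[[0,0,0],0],[[0,0,0],0]]' 60;  python3 -m crank '[[[0,0,-10],0],[[0,0,-30],0],[[0,0,-40],0],[[0,0,-40],0],[[0,0,-40],0],[[0,0,-40],0],[[0,0,-40],0],[[0,0,-40],0],[[0,0,-30],0],[[0,0,0],0]]'
python3 -m crank '[[[0,0,0],-0.125],[[0,0,0],-0.125],[[0,0,0],-0.125],[[0,0,0],-0.125],[[0,0,0],-0.125],[[0,0,0],-0.125],[[0,0,0],-0.125],[[0,0,0],-0.125],[[0,0,0],-0.125],[[0,0,0],-0.125],[[0,0,0],-0.125],[[0,0,0],-0.125],[[0,0,0],-0.07],[[0,0,0],0]]' 30
python3 - <<'E'
from h import *
to(689,17,335)
for n in("top","side"):
  c=read_camera(n)
  for k in yellow(c,amin=30):
    r=rect(c,k,0.044)
    if r[1]<280 and r[1]>-400:print(n,r)
cv2.imwrite("pics/s11.png",c["pixels"][20:280,160:460,::-1])
E
```

```text
clock: 63.57
tcp_pos: [0.6105, -0.2749, 0.0164]
ee_rot: [3.141, 0.069, -0.0]
contact_force: [-2.4, 1.7, 4.7]
grip_width: 0.0328
grasp_force: 72.0
clock: 64.07
tcp_pos: [0.6107, -0.2749, 0.0154]
ee_rot: [3.141, 0.069, 0.0]
contact_force: [0.4, -0.3, -0.8]
grip_width: 0.0597
grasp_force: 0.0
clock: 64.9
tcp_pos: [0.6137, -0.2768, 0.3357]
ee_rot: [3.131, 0.069, 0.022]
contact_force: [0.6, -0.4, 0.2]
grip_width: 0.0602
grasp_force: 0.0
clock: 66.07
tcp_pos: [0.6102, -0.2746, 0.3255]
ee_rot: [-2.172, -2.269, 0.0]
contact_force: [-0.6, 0.4, 0.2]
grip_width: 0.0301
grasp_force: 0.0
clk 66.07 tcp [ 610.2 -274.6  325.5] toolx [-0.044  0.999  0.   ] tooly [ 0.999  0.044 -0.   ] z [-0.  0. -1.] F [-0.6  0.4  0.2] w 30.1 g 0.0 j [-0.59  0.51  1.19 -0.    1.44 -0.63]
shift [287.9  91.6  -9.5]
top (500.9, -268.9, 53, 22, 177.2)
top (612.5, -276.0, 49, 23, 2.4)
top (747.2, 201.5, 92, 89, 179.6)
side (751.8, 224.4, 96, 92, 53.5)
side (386.6, -261.7, 43, 20, 178.5)
side (502.9, -271.1, 47, 16, 5.5)
side (613.2, -276.6, 47, 16, 5.5)
```

View pics/s11.png

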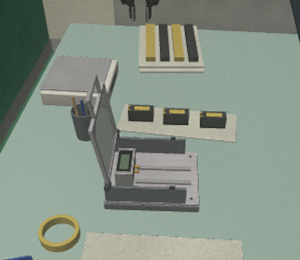

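All three chokes stand on board B, at crop (141,112), (176,115) and (213,119). The cover is still open. Back to the bar.

```bash
python3 -m crank '[[[10,3,-10],0],[[20,6,0],0],[[25,8,0],0],[[25,8,0],0],[[25,8,0],0],[[25,8,0],0],[[25,8,0],0],[[25,8,0],0],[[25,8,0],0],[[25,8,0],0],[[25,8,0],0],[[20,6,0],0],[[13,5,0],0],[[0,0,0],0],[[0,0,0],0]]'
python3 - <<'E'
from h import *
to(688,17,278)
c=read_camera("side");h=c["pixels"]
cv2.imwrite("pics/s12.png",cv2.resize(h[60:190,220:340,::-1],None,fx=4,fy=4,interpolation=cv2.INTER_CUBIC))
E
```

```text
clock: 67.42
tcp_pos: [0.6901, 0.0173, 0.3359]
ee_rot: [2.172, 2.269, -0.001]
contact_force: [-0.2, -1.3, 1.5]
grip_width: 0.0299
grasp_force: 0.0
clk 67.42 tcp [690.1  17.3 335.9] toolx [-0.044  0.999 -0.001] tooly [0.999 0.044 0.   ] z [ 0.    -0.001 -1.   ] F [-0.2 -1.3  1.5] w 29.9 g 0.0 j [-0.14  0.54  1.12 -0.    1.49 -0.18]
shift [-0.1 -2.1 57.9]
```

View pics/s12.png

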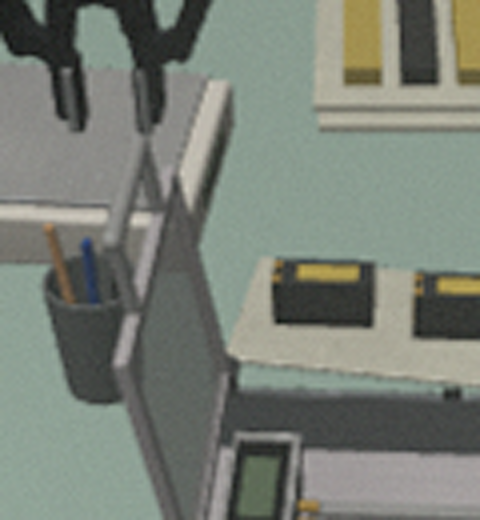

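The bar runs from crop (110,240) to (148,140), with the fingers above it at (70,100) and (148,105). I'll check where the bar should project.

Run:
```python
from h import *
c=read_camera("side")
for x in (680,688,696): print((proj(c,[[x/1000,-.033,.296],[x/1000,.067,.296],[x/1000,.017,.296]])-[220,60])*4)
```

```text
[[155.76963018 144.24139483]
 [121.57597695 242.46109777]
 [139.33392184 191.45221434]]
[[142.00691536 143.50836902]
 [106.7187696  241.63377397]
 [125.0448862  190.67451913]]
[[128.25336618 142.7758314 ]
 [ 91.87225225 240.80704544]
 [110.76573446 189.89736186]]
```

```bash
python3 -m crank '[[[0,-3,10],0],[[0,0,15],0],[[0,0,15],0],[[0,0,10],0],[[0,0,7],0],[[0,0,0],0],[[0,0,0],0]]'; python3 -m crank '[[[0,0,0],0],[[0,0,0],0],[[0,0,0],0],[[0,0,0],0],[[0,0,0],0],[[0,0,0],0],[[0,0,0],0],[[0,0,0],0]]' 0 30
```

```text
clock: 68.1
tcp_pos: [0.6872, 0.016, 0.2785]
ee_rot: [-2.174, -2.268, 0.0]
contact_force: [0.1, -0.2, -0.1]
grip_width: 0.0297
grasp_force: 0.0
clock: 68.77
tcp_pos: [0.6878, 0.0164, 0.2797]
ee_rot: [2.172, 2.267, 0.002]
contact_force: [-0.0, -1.5, 6.0]
grip_width: 0.0107
grasp_force: 29.6
```

```bash
python3 -m crank '[[[0,-1,-0.1],0],[[0,-3.1,-0.4],0],[[0,-4.2,-0.5],0],[[0,-6.3,-0.6],0],[[0,-6.3,-0.4],0],[[0,-12.6,-0.3],0],[[0,-12.6,0.5],0],[[0,-12.5,1.3],0],[[0,-12.4,2],0],[[0,-12.3,2.8],0],[[0,-12.1,3.5],0],[[0,-11.9,4.2],0],[[0,-11.6,4.9],0],[[0,-11.3,5.6],0],[[0,-10.9,6.3],0],[[0,-10.5,6.9],0],[[0,-10.1,7.5],0],[[0,0,0],0]]'
```

```text
clock: 70.27
tcp_pos: [0.5218, 0.0093, 0.233]
ee_rot: [-2.17, -2.266, 0.008]
contact_force: [-0.6, -3.7, -2.7]
grip_width: 0.0109
grasp_force: 30.6
```

```bash
python3 -m crank '[[[0,-9.7,8.1],0],[[0,-9.1,8.7],0],[[0,-8.6,9.2],0],[[0,-8,9.7],0],[[0,-7.4,10.2],0],[[0,-6.8,10.6],0],[[0,-6.2,11],0],[[0,-5.4,11.4],0],[[0,-4.8,11.6],0],[[0,-4.1,11.9],0],[[0,0,0],0],[[0,0,0],0]]'
```

```text
clock: 71.27
tcp_pos: [0.455, 0.0067, 0.1323]
ee_rot: [-2.172, -2.267, 0.003]
contact_force: [-0.2, -3.5, -4.1]
grip_width: 0.011
grasp_force: 31.2
```

```bash
python3 -m crank '[[[0,-1.8,6.1],0],[[0,-1.6,6.1],0],[[0,-1.4,6.2],0],[[0,-1.2,6.1],0],[[0,-1,6.2],0],[[0,-0.9,6.2],0],[[0,-0.6,6.3],0],[[0,-0.4,5],0],[[0,-0.3,4],0],[[0,0,3],0],[[0,0,2],0],[[0,0,0],0],[[0,0,0],0]]'
```

```text
clock: 72.35
tcp_pos: [0.4458, 0.0064, 0.0754]
ee_rot: [-2.172, -2.268, 0.001]
contact_force: [-2.8, -3.4, -2.6]
grip_width: 0.0104
grasp_force: 32.2
```

```bash
python3 -m crank '[[[0,0,2],0],[[0,0,1.5],0],[[0,0,1],0],[[0,0,0],0],[[0,0,0],0]]'; python3 -m crank '[[[0,0,0.8],0],[[0,0,0],0],[[0,0,0],0]]';python3 -m crank '[[[0,0,1],0],[[0,0,0],0],[[0,0,0],0]]'
```

```text
clock: 72.77
tcp_pos: [0.4457, 0.0064, 0.0712]
ee_rot: [-2.172, -2.268, 0.001]
contact_force: [-3.3, -3.4, -1.9]
grip_width: 0.0107
grasp_force: 32.4
clock: 73.02
tcp_pos: [0.4457, 0.0064, 0.0704]
ee_rot: [-2.172, -2.268, 0.001]
contact_force: [-4.1, -3.1, -2.1]
grip_width: 0.0107
grasp_force: 32.4
clock: 73.27
tcp_pos: [0.4457, 0.0064, 0.0694]
ee_rot: [-2.172, -2.268, 0.001]
contact_force: [-3.2, -4.6, -1.4]
grip_width: 0.0106
grasp_force: 32.4
```

```bash
python3 -m crank '[[[0,0,1],0],[[0,0,0],0],[[0,0,0],0]]';python3 -m crank '[[[0,0,1],0],[[0,0,0],0],[[0,0,0],0]]';python3 -m crank '[[[0,0,1],0],[[0,0,0],0],[[0,0,0],0]]'
```

```text
clock: 73.52
tcp_pos: [0.4457, 0.0064, 0.0685]
ee_rot: [-2.172, -2.268, 0.001]
contact_force: [-3.9, -3.5, 0.2]
grip_width: 0.0108
grasp_force: 32.6
clock: 73.77
tcp_pos: [0.4457, 0.0064, 0.0684]
ee_rot: [-2.172, -2.269, 0.001]
contact_force: [-6.4, -3.7, 9.5]
grip_width: 0.0107
grasp_force: 33.4
clock: 74.02
tcp_pos: [0.4457, 0.0064, 0.0682]
ee_rot: [2.173, 2.269, -0.0]
contact_force: [-6.7, -3.2, 17.6]
grip_width: 0.0108
grasp_force: 34.3
```

Fully closed on its stop. Release and rise.

```bash
python3 -m crank '[[[0,0,-1],0],[[0,0,0],0],[[0,0,0],0],[[0,0,0],0],[[0,0,0],0],[[0,0,0],0],[[0,0,0],0]]' 34; python3 -m crank '[[[0,0,-8],0],[[0,0,-20],0],[[0,0,-30],0],[[0,0,-40],0],[[0,0,-40],0],[[0,0,-20],0],[[0,0,0],0],[[-20,0,0],0],[[-35,0,0],0],[[-35,0,0],0],[[0,0,0],0],[[0,0,0],0]]'
python3 - <<'E'
from h import *
st()
for n in("top","side"):
  c=read_camera(n)
  for k in yellow(c,amin=30):
    r=rect(c,k,0.044)
    if r[1]<280 and r[1]>-400:print(n,r)
  a=c["pixels"][90:270,180:480,::-1]
  out=a if n=="top" else np.vstack([out,a])
cv2.imwrite("pics/end.png",cv2.resize(out,None,fx=1.6,fy=1.6))
E
```

```text
clock: 74.6
tcp_pos: [0.4464, 0.0064, 0.0672]
ee_rot: [-2.173, -2.268, 0.0]
contact_force: [-0.6, -0.7, 0.4]
grip_width: 0.0339
grasp_force: 0.0
clock: 75.6
tcp_pos: [0.4498, -0.0849, 0.2248]
ee_rot: [-2.176, -2.264, 0.0]
contact_force: [0.4, 0.0, 0.5]
grip_width: 0.0339
grasp_force: 0.0
clk 75.60 tcp [449.8 -84.9 224.8] toolx [-0.039  0.999  0.001] tooly [ 0.999  0.039 -0.001] z [-0.001  0.001 -1.   ] F [0.4 0.  0.5] w 33.9 g 0.0 j [-0.43  0.31  1.84  0.    0.99 -0.47]
top (612.6, -275.8, 49, 23, 2.7)
top (747.2, 201.5, 92, 89, 179.8)
side (752.0, 224.5, 96, 92, 51.2)
side (388.0, -261.9, 46, 20, 178.5)
side (503.0, -271.1, 47, 16, 5.5)
side (613.2, -276.6, 47, 16, 5.5)
```

View pics/end.png

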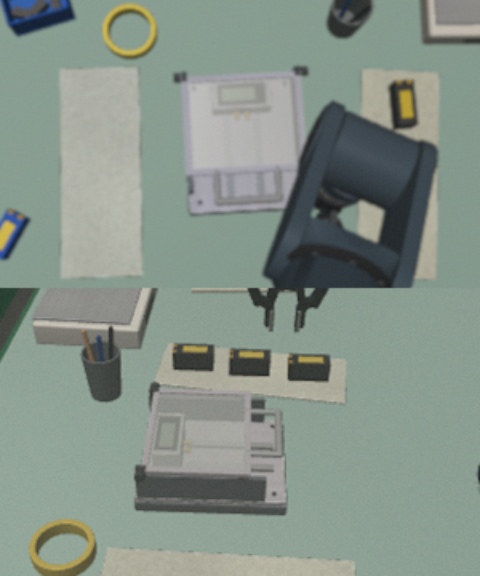

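The final picture shows the cover closed at (245,130), three chokes upright on board B at (193,357), (250,362) and (309,367), the tape and cup in place, and the gripper clear. Handing in.

```bash
python3 -c "
from bench import arm
print(arm.close_job())"
```

```text
the job is handed in; nothing more can be done
None
```

Job handed in at about 76 s (no verdict was returned): all three chokes were held against the stop for over 3 s and stand upright on board B, the cover is closed, and the tape roll and pen cup were not moved.

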